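Free the locked hood of a ring engraver with the release pin

TASK

The ring engraver has lost its power with the hood still locked. Take the steel release pin from the tool block, push it down through the small release hole in the engraver's front ledge until the spring catch underneath lets go and the hood springs ajar, and stand the pin fully back in its own hole in the block. Swing the hood all the way open, without flinging it, so that it stays up, and leave the other things where they are.

Things in the scene. Friction and masses are not known exactly. Their poses are not given: they have to be found in the camera images.
- engraver: Teal bench ring engraver, 320 (x) x 250 (y) x 100 mm, fixed to the table, with a hood on top. Origin: centre of its underside on the table. z up; -x is its front (ledge side), +x its back (hinge side). Front ledge: the flat top 100 mm above the table, x from -160 to -70 mm. Behind it stands the hood, 210 mm wide in y, x from -70 to +120 mm; closed, it rises 89 mm above the ledge.
- release_hole (a point): Centre of the round release hole, at the level of the ledge's top, with a thin flat steel ring around it; engraver frame (-118, 0, 100) mm. 13 mm diameter through a 4 mm plate, hollow below. The catch's flat steel tail lies 28 mm below the ledge top, under the hole; it yields downward on a spring, about 3.5 N at first and 6 N when the catch lets go (tail 8 to 12 mm down). With the pin's collar flat on the ledge the tail is 16 mm down, which always frees the hood.
- catch (a joint): Turn of the spring catch in rad: 0 hooked over the hood's bar, grows as its tail is pushed down, springs back to 0; stop at 0.5. The hood comes free at 0.2 to 0.28.
- hood (a joint): Opening angle of the hood in rad, 0 closed and locked, 1.4 fully open at its stop. Once freed, two spring pins pop it up to about 0.35 in a fraction of a second; above that a friction hinge lets it stay wherever it is left. It weighs 0.22 kg; swinging it up takes about 3 N at the lip.
- hood_hinge (a point): Middle of the hood's hinge axis, which runs along the engraver's y; engraver frame (120, 0, 104) mm.
- hood_lip (a point): Middle of the front edge of the finger lip along the bottom of the hood's front wall, 202 mm from the hinge axis. The lip is 5 mm thick, sticks out 12 mm from the wall and is 160 mm long (y). Closed, it lies at engraver frame (-82, 0, 106) mm; as the hood opens it rises on an arc and towards +x, and it stays the part nearest the front except at the middle, where a steel keeper 28 mm wide hangs 30 mm below the hood's rim.
- release_pin: Straight steel release pin, 124 mm long, 0.11 kg, standing upright in the tool block. Origin: centre of the underside of its collar, z up along the pin. Collar 22 mm diameter, 5 mm high; above it a plain round ribbed handle 16 mm diameter from z 5 to 80 mm; below it a shaft 8 mm diameter, 44 mm long with a round end. In the block the collar's underside rests on the block's top, 50 mm above the table.
- pin_tip (a point): The lower end of the pin's shaft, 44 mm below the collar's underside.
- tool_block: Dark wooden block, fixed, 190 (x) x 60 (y) x 50 mm. Origin: centre of its underside on the table. Three upright through holes of 13 mm diameter in a row along its x at -60, 0 and +60 mm; the release pin, the graver and the burnisher each stand in one, in any order.
- graver: Bystander standing in the block: short tool with a mushroom-shaped wooden handle, 48 mm above the block, 34 mm across at the top. Origin: underside of its ferrule, on the block's top.
- burnisher: Bystander standing in the block: tool with a slim tapered wooden handle, 92 mm above the block, 24 mm across at most. Origin: underside of its ferrule, on the block's top.
- ring_box: Bystander on the table: closed dark ring box, 55 x 55 x 39 mm. Origin: centre of its underside.
- loupe: Bystander on the table: black eye loupe, 42 mm diameter, 34 mm high. Origin: centre of its underside.

How it is judged:
On the way, in this order (a step that is already met when the one before it is completed fails the run):
1. The pin, through the release hole, pushes the spring catch down (value of joint catch above 0.1 rad and contact force between release_pin and catch above 0.5 N and horizontal distance between pin_tip and release_hole below 0.01 m).
2. The hood is free and springs ajar (value of joint hood above 0.2 rad), for 0.1 s.
At the end, for the whole second after the job is handed in: The hood is fully open, past 1.25 rad (its stop is at 1.4), and at rest; the catch has sprung back; the release pin stands at rest in the hole of the block that it came from, within 10 mm of its first place and upright within 0.1 rad (value of joint hood above 1.25 rad and velocity of joint hood between -0.05 and 0.05 rad/s and value of joint catch below 0.05 rad and distance of release_pin from where it was at the start of the episode below 0.01 m and angle between release_pin's own z axis and vertical below 0.1 rad and linear speed of release_pin below 0.02 m/s); the robot touches nothing.
It fails at once if The hood is flung open (faster than 4.5 rad/s) (velocity of joint hood above 4.5 rad/s).
It fails at once if The graver or the burnisher is moved from its place by more than 20 mm (distance of any of graver, burnisher from where it was at the start of the episode above 0.02 m).
It fails at once if The ring box or the loupe is moved by more than 20 mm (distance of any of ring_box, loupe from where it was at the start of the episode above 0.02 m).
It also fails if it takes over 69 s, if anything falls off the work surface, if the arm or the gripper's body presses on something with over 40 N, if the wrist force passes 120 N, or if a joint passes its speed limit or range.

ROBOT

A 6-joint arm with a two-finger parallel gripper is mounted at the origin on the work surface. World frame = base frame: x ahead of the robot, y to its left, z up, the work surface at z = 0. Lengths are in m, angles in rad, forces in N, time in s.
With the tool pointing down it reaches from about 0.35 to 0.925 m from the base axis. Payload 6.4 kg.
Tool frame: the origin (TCP) lies at the very end of the fingers, on their centre line; the grasp point (between the pads) lies behind it (arm.grip_depth is the z of the grasp point in the tool frame, in m); z points along the fingers, y is the line along which they close (so a half turn about z gives the same grasp; the last joint's range is limited). The gripper opens to 94 mm and grips with 3 to 60 N. Pads are 16 mm wide; open, the fingers measure 119 mm over their backs; the gripper's body (75 mm by 177 mm) begins 78 mm behind the grasp point.
Start: joints at [1.119, 0.245, 1.558, -0, 1.339, -0.174], TCP at [0.178, 0.625, 0.205] pointing down, gripper open.
Joint ranges: [-3.13, 3.13], [-1.02, 2.26], [0.13, 2.54], [-0.95, 4.09], [0.21, 2.88], [-2.74, 2.74]. Speed limits (rad/s): [2.57, 2.57, 3.14, 3.14, 3.14, 3.14].

INTERFACE

Orientations are given as a unit quaternion [x, y, z, w].
In Python, from plant import arm gives the robot as it stands. The module is installed in compiled form; this text tells all that it offers.
- The arm moves only by the tool apply_moves, never from a script. Its argument "increments" is a list of rows, each an object of numbers: "gripper": the opening, from 0 (shut) to 1 (fully open); "dx", "dy", "dz": the shift along the tool's x, y, z in cm; "rx", "ry", "rz": the turn, a rotation vector about the tool's x, y, z in units of 5 degrees (1.0 is 5 degrees). A call has 1 to 20 rows; each row shifts and turns the commanded pose from where the row before left it, along the tool's axes as they then stand; what a row does not reach is not made up. A row lasts 1/12 s, in which the tool goes at most 41.7 mm and 7.16 degrees, less where a joint would pass 70% of its speed; a pose out of reach is approached as far as the arm can. A call with a gripper value outside its range is refused whole. The fingers move at their own pace and stop on an object; the grip force is fixed at half the most. Time passes only in rows, so rows that do not move let the fingers close. It gives the time, the measured TCP pose, the force, the opening and the grip force at its end, in the units of the state.
- arm.get_obs(): the state, without advancing time (a new reading comes with each control period).
- arm.snapshot(name): name is "scene" or "top" or "wrist"; returns the picture (384x512x3 uint8, blue, green, red); there is no depth.
- arm.camera_model(name): a dict with "vertical_fov" (degrees; the focal length in pixels is half the picture's height over the tangent of half this angle, whatever the lens; pixels are square), "cx", "cy" (the principal point, pixels), "cam_to_world" (4x4, takes a point from camera to world coordinates). Camera axes: x right, y down, z forward; pixel columns grow to the right and rows downward; lengths in m; the calibration is good to about 2 mm. A picture is of the moment at which its call begins: read the wrist's pose just before it. camera_model takes no time and is no camera call; for the wrist camera it gives the pose at the moment of the call.
- arm.sign_off(): hands the job in; it is judged then, once.
The state is a dict: "clock": time; "q": joint angles; "joint_vel": joint speeds; "effort": joint torques, N m; "position": TCP position; "eef_rot": TCP orientation; "contact_force": force on the tool from outside, world axes, zero at the start; "wrist_torque": the same for the moment, N m; "width": finger opening in m; "gripper_force": force on a finger pad.
Only numpy, scipy, OpenCV 4.12 (cv2) and the standard library are available. Lean on these libraries where they do the work, as an engineer would, in place of code of your own. Each camera call takes 0.05 s, during which the arm holds its last target. There are 200 camera calls.

## Working session

There is one attempt and no reset: what is moved stays moved. The work goes in short steps, Python scripts to look and compute and a tool call to move; the robot and the scene stay as the last step left them, time stands still between calls to the robot, and variables do not carry over. Pictures are saved under pics/ and viewed, at most 10 in all, crops included, and the job is handed in when it is done.

Besides the shell and the picture viewer there is one more tool, called after ">>>" by a JSON object that holds its "fn" and its "kwargs". apply_moves: Moves the arm, as the interface text tells. Its arguments: {"type":"object","properties":{"increments":{"type":"array"}},"required":["increments"]}

```bash
mkdir -p pics; python3 - <<'E'
from plant import arm
import cv2,numpy as np
o=arm.get_obs();print({k:np.round(v,3) for k,v in o.items()},arm.grip_depth)
for n in("scene","top","wrist"):
    m=arm.camera_model(n);print(n,m["vertical_fov"],m["cx"],m["cy"],np.round(m["cam_to_world"],3).tolist())
    cv2.imwrite(f"pics/{n}0.png",arm.snapshot(n))
a=cv2.imread("pics/scene0.png");b=cv2.imread("pics/top0.png")
cv2.imwrite("pics/a.png",cv2.resize(b,(800,600)))
E
```

```text
{'clock': np.float64(0.0), 'q': array([ 1.119,  0.246,  1.559,  0.   ,  1.339, -0.174]), 'joint_vel': array([ 0.   , -0.   , -0.   , -0.001,  0.001, -0.   ]), 'effort': array([-0.0000e+00, -4.1583e+01, -3.1461e+01,  6.8000e-02,  3.3000e-02,
       -0.0000e+00]), 'position': array([0.178, 0.625, 0.204]), 'eef_rot': array([ 0.138,  0.99 , -0.001, -0.   ]), 'contact_force': array([-0.212,  0.105, -0.114]), 'wrist_torque': array([ 0.017,  0.005, -0.023]), 'gripper_force': np.float64(0.0), 'width': np.float64(0.094)} -0.0188
scene 54.77430363846948 256.7203403280137 187.70666925981692 [[0.611, 0.487, -0.624, 1.084], [0.791, -0.395, 0.467, -0.417], [-0.019, -0.779, -0.627, 0.633], [0.0, 0.0, 0.0, 1.0]]
top 55.80885980028082 258.94914201664915 195.3627489163713 [[0.007, -0.989, 0.146, 0.394], [-1.0, -0.008, -0.005, -0.025], [0.006, -0.146, -0.989, 1.131], [0.0, 0.0, 0.0, 1.0]]
wrist 69.3362236309688 255.38671779245655 191.80538316282636 [[0.274, 0.927, 0.257, 0.104], [0.962, -0.263, -0.076, 0.646], [-0.002, 0.268, -0.963, 0.384], [0.0, 0.0, 0.0, 1.0]]
```

View pics/a.png

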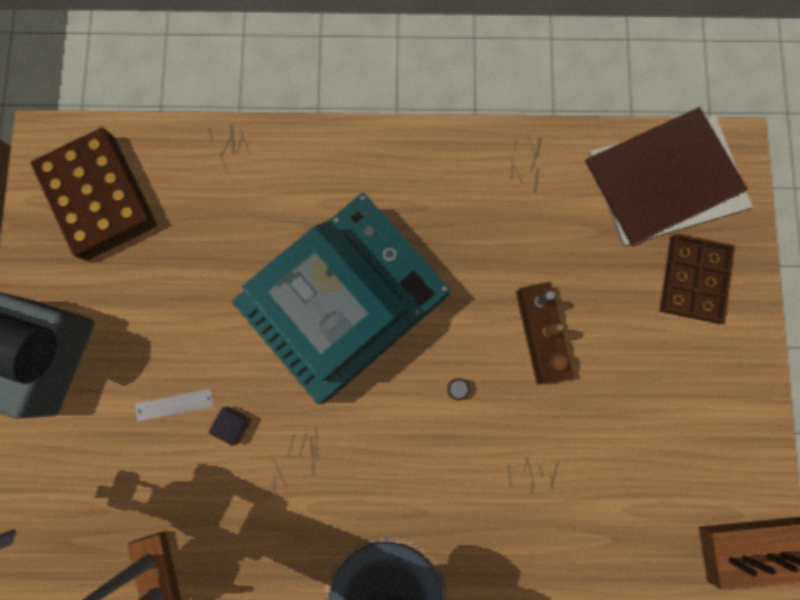

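View pics/scene0.png

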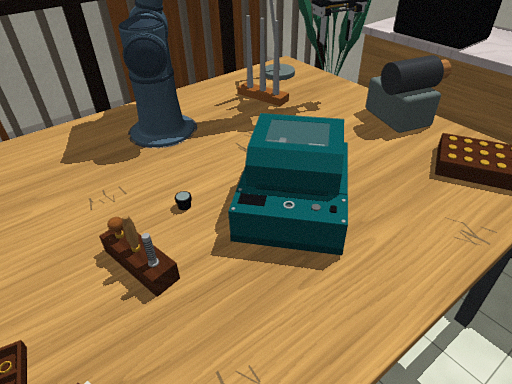

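The top view shows the engraver with its ledge towards the upper right and the hole ring near (390,254). The block is near (545,333), with the pin at its far end (collar about (540,300), head (549,295)), then the burnisher, then the graver. The scene view puts the ring at (289,205) and the pin at (143,236) to (152,265).

```bash
cat > h.py <<'E'
from plant import arm
import numpy as np,cv2
def ray(m,u,v):
    f=192/np.tan(np.radians(m["vertical_fov"]/2));T=np.array(m["cam_to_world"])
    d=T[:3,:3]@np.array([(u-m["cx"])/f,(v-m["cy"])/f,1]);return T[:3,3],d/np.linalg.norm(d)
def plane(m,u,v,z):
    o,d=ray(m,u,v);return o+d*(z-o[2])/d[2]
def tri(r1,r2):
    (a,d),(b,e)=r1,r2
    s=np.linalg.lstsq(np.stack([d,-e],1),b-a,rcond=None)[0]
    p,q=a+s[0]*d,b+s[1]*e;return (p+q)/2,np.linalg.norm(p-q)
def proj(m,p):
    T=np.linalg.inv(np.array(m["cam_to_world"]));c=T[:3,:3]@np.asarray(p)+T[:3,3];f=192/np.tan(np.radians(m["vertical_fov"]/2))
    return m["cx"]+f*c[0]/c[2],m["cy"]+f*c[1]/c[2]
E
python3 - <<'E'
from h import *
t=cv2.imread("pics/top0.png");s=cv2.imread("pics/scene0.png");mt=arm.camera_model("top");ms=arm.camera_model("scene")
def blobs(im,x0,y0,x1,y1,lo):
    h=cv2.cvtColor(im,cv2.COLOR_BGR2HSV)[y0:y1,x0:x1];m=((h[...,1]<90)&(h[...,2]>lo)).astype(np.uint8)
    n,_,st,c=cv2.connectedComponentsWithStats(m)
    return [(st[i,:].tolist(),np.round(c[i]+[x0,y0],1).tolist()) for i in range(1,n) if st[i,4]>5]
print("ringT",blobs(t,238,150,262,175,100));print("ringS",blobs(s,278,196,300,213,120))
print("pinT",blobs(t,335,180,362,200,90));print("pinS",blobs(s,138,228,164,272,80))
# teal mask quad
h=cv2.cvtColor(t,cv2.COLOR_BGR2HSV);m=cv2.inRange(h,(80,80,20),(100,255,255));c=max(cv2.findContours(m,0,2)[0],key=cv2.contourArea)
print(cv2.approxPolyDP(cv2.convexHull(c),5,True).squeeze().tolist())
A=cv2.resize(t[110:260,210:410],(800,600),interpolation=2);cv2.imwrite("pics/b.png",A)
B=cv2.resize(s[170:300,90:350],(800,400),interpolation=2);cv2.imwrite("pics/c.png",B)
E
```

```text
ringT [([7, 9, 8, 8, 20], [249.0, 162.3])]
ringS [([5, 5, 12, 8, 44], [288.4, 204.2])]
pinT [([14, 6, 6, 6, 26], [351.8, 188.3]), ([7, 10, 4, 6, 10], [343.2, 193.0])]
pinS [([3, 5, 10, 9, 52], [145.2, 236.0]), ([10, 30, 11, 9, 50], [153.4, 262.6])]
[[234, 126], [287, 185], [203, 257], [150, 192], [196, 149]]
```

View pics/b.png

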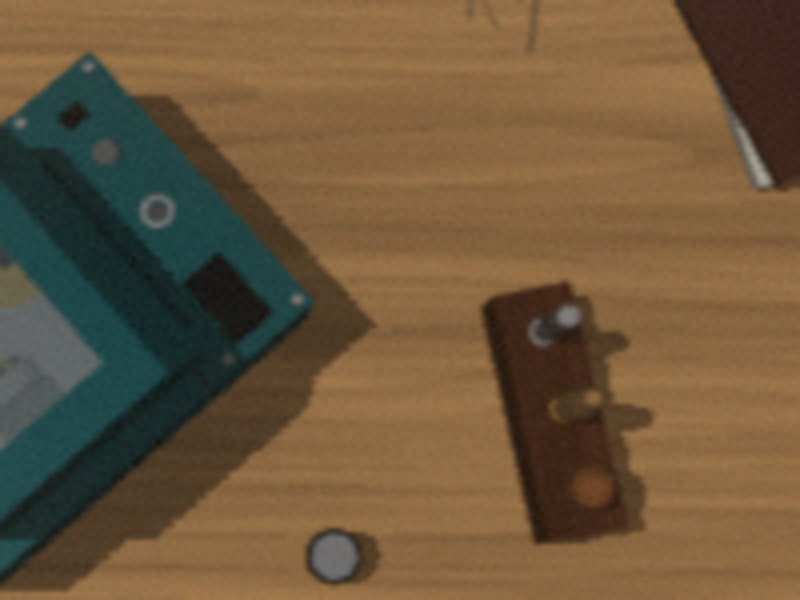

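The ring centre is at (249.1,162.5) in the original top picture. The pin's collar is at about (345.4,192.6) and its head at (351.8,188.9).

```bash
python3 - <<'E'
from h import *
mt=arm.camera_model("top");ms=arm.camera_model("scene");r=lambda p:np.round(p,4)
H=plane(mt,249,162.4,.1);print("hole top",r(H),"scene",r(plane(ms,288.4,204.4,.1)),"tri",tri(ray(mt,249,162.4),ray(ms,288.4,204.4)))
print("pinhead",r(plane(mt,351.8,188.6,.13)),"scene",r(plane(ms,144.8,236,.13)),tri(ray(mt,351.8,188.6),ray(ms,144.8,236)))
print("collar",r(plane(mt,345.3,192.5,.055)),"scene",r(plane(ms,152.9,264,.053)))
a=plane(mt,234,126,.1);b=plane(mt,287,185,.1);print("front corners",r(a),r(b),np.linalg.norm(a-b),r((a+b)/2))
S=lambda x,y:plane(mt,210+x/4-.5,110+y/4-.5,.1)
d=(b-a)/np.linalg.norm(b-a);print("yaw of front edge",np.degrees(np.arctan2(d[1],d[0])))
for n,x,y,z in(("burn",568,405,.055),("burntop",592,399,.142),("grav",592,487,.098),("loupe",335,557,.034)):print(n,r(plane(mt,210+x/4-.5,110+y/4-.5,z)))
for x,y in((486,300),(570,283),(628,530),(538,542)):print("blk",r(plane(mt,210+x/4-.5,110+y/4-.5,.05)))
o=arm.get_obs();from scipy.spatial.transform import Rotation as R
print(R.from_quat(o["eef_rot"]).as_matrix().round(3))
E
```

```text
hole top [ 6.429e-01 -4.000e-04  1.000e-01] scene [ 0.6427 -0.0024  0.1   ] tri (array([ 0.64252559, -0.00105463,  0.09933689]), np.float64(0.0017737616845612018))
pinhead [ 0.5628 -0.2898  0.13  ] scene [ 0.5656 -0.2944  0.13  ] (array([ 0.56286943, -0.29221745,  0.12649497]), np.float64(0.0030424619881442728))
collar [ 0.5634 -0.2898  0.055 ] scene [ 0.5687 -0.2956  0.053 ]
front corners [0.7528 0.0452 0.1   ] [ 0.577  -0.1108  0.1   ] 0.23499389326935827 [ 0.6649 -0.0328  0.1   ]
yaw of front edge -138.42936970334733
burn [ 0.5085 -0.3067  0.055 ]
burntop [ 0.5034 -0.3006  0.142 ]
grav [ 0.4455 -0.3108  0.098 ]
loupe [ 0.3951 -0.1341  0.034 ]
blk [ 0.5884 -0.2483  0.05  ]
blk [ 0.602  -0.3124  0.05  ]
blk [ 0.4163 -0.3497  0.05  ]
blk [ 0.4071 -0.2827  0.05  ]
[[-0.962  0.274 -0.001]
 [ 0.274  0.962 -0.001]
 [ 0.    -0.001 -1.   ]]
```

>>> {"fn": "apply_moves", "kwargs": {"increments": [{"dz":-3.2,"gripper":1},{"dz":-3.2},{"dz":-3.2,"rz":1.4},{"rz":1.4},{"rz":1.4},{"rz":1.4},{"rz":1.4},{"rz":1.4},{"rz":1.4},{"rz":1.4},{"rz":1.4},{"rz":1.4},{"rz":1.4},{"rz":1.4},{"rz":1.4},{"rz":1.4},{"rz":1.4},{"rz":1.4},{"rz":1.4},{"rz":1.4}]}}

```text
invalid input at $.increments[0]: expected keys gripper, dx, dy, dz, rx, ry, rz
```

```bash
cat >> h.py <<'E'
from scipy.spatial.transform import Rotation as R
def go(p,yaw,tilt=0):
    """shift (cm, present tool axes) and turn (5-degree units) to TCP p, tool x azimuth yaw, tilted by tilt about tool y"""
    o=arm.get_obs();A=R.from_quat(o["eef_rot"])
    B=R.from_euler("z",yaw,degrees=True)*R.from_euler("x",180,degrees=True)*R.from_euler("y",tilt,degrees=True)
    d=np.asarray(p)-o["position"];w=(A.inv()*B).as_rotvec(degrees=True)/5
    print("t",round(float(o["clock"]),2),"pos",o["position"].round(4),"dxyz cm",A.inv().apply(d).round(2),"in new axes",B.inv().apply(d).round(2) if 0 else (B.inv().apply(d)*100).round(2),"cm=*100",(A.inv().apply(d)*100).round(2),"rot",w.round(2),"F",o["contact_force"].round(1),"w",round(float(o["width"]),4),"q",o["q"].round(2))
E
sed -i 's/"dxyz cm",A.inv().apply(d).round(2),"in new axes",B.inv().apply(d).round(2) if 0 else /"new axes",/;s/"cm=\*100"/"old axes"/' h.py
python3 -c "
from h import *
go([.563,-.291,.25],11)"
```

```text
t 0.15 pos [0.178  0.6247 0.2046] new axes [20.32 97.23 -4.54] old axes [-62.13 -77.51  -4.44] rot [-1.000e-02  2.000e-02  3.062e+01] F [-0.1  0.1 -0.1] w 0.0941 q [ 1.12  0.25  1.56 -0.    1.34 -0.17]
```

>>> {"fn": "apply_moves", "kwargs": {"increments": [{"dx":0,"dy":0,"dz":-3,"rx":0,"ry":0,"rz":0,"gripper":1},{"dx":0,"dy":0,"dz":-3,"rx":0,"ry":0,"rz":0,"gripper":1},{"dx":0,"dy":0,"dz":-3,"rx":0,"ry":0,"rz":0,"gripper":1},{"dx":-2.2,"dy":-2.8,"dz":0,"rx":0,"ry":0,"rz":0,"gripper":1},{"dx":-2.2,"dy":-2.8,"dz":0,"rx":0,"ry":0,"rz":0,"gripper":1},{"dx":-2.2,"dy":-2.8,"dz":0,"rx":0,"ry":0,"rz":0,"gripper":1},{"dx":-2.2,"dy":-2.8,"dz":0,"rx":0,"ry":0,"rz":0,"gripper":1},{"dx":-2.2,"dy":-2.8,"dz":0,"rx":0,"ry":0,"rz":0,"gripper":1},{"dx":-2.2,"dy":-2.8,"dz":0,"rx":0,"ry":0,"rz":0,"gripper":1},{"dx":-2.2,"dy":-2.8,"dz":0,"rx":0,"ry":0,"rz":0,"gripper":1},{"dx":-2.2,"dy":-2.8,"dz":0,"rx":0,"ry":0,"rz":0,"gripper":1},{"dx":-2.2,"dy":-2.8,"dz":0,"rx":0,"ry":0,"rz":0,"gripper":1},{"dx":-2.2,"dy":-2.8,"dz":0,"rx":0,"ry":0,"rz":0,"gripper":1},{"dx":-2.2,"dy":-2.8,"dz":0,"rx":0,"ry":0,"rz":0,"gripper":1},{"dx":-2.2,"dy":-2.8,"dz":0,"rx":0,"ry":0,"rz":0,"gripper":1},{"dx":-2.2,"dy":-2.8,"dz":0,"rx":0,"ry":0,"rz":0,"gripper":1},{"dx":-2.2,"dy":-2.8,"dz":0,"rx":0,"ry":0,"rz":0,"gripper":1},{"dx":-2.2,"dy":-2.8,"dz":0,"rx":0,"ry":0,"rz":0,"gripper":1},{"dx":-2.2,"dy":-2.8,"dz":0,"rx":0,"ry":0,"rz":0,"gripper":1},{"dx":-2.2,"dy":-2.8,"dz":0,"rx":0,"ry":0,"rz":0,"gripper":1}]}}

```text
clock: 1.82
position: [0.4075, 0.063, 0.2954]
eef_rot: [0.139, 0.99, 0.0, 0.0]
contact_force: [-0.5, 0.2, 0.4]
width: 0.0941
gripper_force: 0.0
```

>>> {"fn": "apply_moves", "kwargs": {"increments": [{"dx":-2.2,"dy":-2.8,"dz":0,"rx":0,"ry":0,"rz":0,"gripper":1},{"dx":-2.2,"dy":-2.8,"dz":0,"rx":0,"ry":0,"rz":0,"gripper":1},{"dx":-2.2,"dy":-2.8,"dz":0,"rx":0,"ry":0,"rz":0,"gripper":1},{"dx":-2.2,"dy":-2.8,"dz":0,"rx":0,"ry":0,"rz":0,"gripper":1},{"dx":-2.2,"dy":-2.8,"dz":0,"rx":0,"ry":0,"rz":0,"gripper":1},{"dx":-2.2,"dy":-2.8,"dz":0,"rx":0,"ry":0,"rz":0,"gripper":1},{"dx":-2.2,"dy":-2.8,"dz":0,"rx":0,"ry":0,"rz":0,"gripper":1},{"dx":-2.2,"dy":-2.8,"dz":0,"rx":0,"ry":0,"rz":0,"gripper":1},{"dx":-2.2,"dy":-2.8,"dz":0,"rx":0,"ry":0,"rz":0,"gripper":1},{"dx":0,"dy":0,"dz":0,"rx":0,"ry":0,"rz":1.4,"gripper":1},{"dx":0,"dy":0,"dz":0,"rx":0,"ry":0,"rz":1.4,"gripper":1},{"dx":0,"dy":0,"dz":0,"rx":0,"ry":0,"rz":1.4,"gripper":1},{"dx":0,"dy":0,"dz":0,"rx":0,"ry":0,"rz":1.4,"gripper":1},{"dx":0,"dy":0,"dz":0,"rx":0,"ry":0,"rz":1.4,"gripper":1},{"dx":0,"dy":0,"dz":0,"rx":0,"ry":0,"rz":1.4,"gripper":1},{"dx":0,"dy":0,"dz":0,"rx":0,"ry":0,"rz":1.4,"gripper":1},{"dx":0,"dy":0,"dz":0,"rx":0,"ry":0,"rz":1.4,"gripper":1},{"dx":0,"dy":0,"dz":0,"rx":0,"ry":0,"rz":1.4,"gripper":1},{"dx":0,"dy":0,"dz":0,"rx":0,"ry":0,"rz":1.4,"gripper":1},{"dx":0,"dy":0,"dz":0,"rx":0,"ry":0,"rz":1.4,"gripper":1}]}}

```text
clock: 3.48
position: [0.5285, -0.2317, 0.295]
eef_rot: [0.727, 0.687, -0.0, -0.0]
contact_force: [1.3, -0.2, -0.2]
width: 0.0939
gripper_force: 0.0
```

>>> {"fn": "apply_moves", "kwargs": {"increments": [{"dx":0,"dy":0,"dz":0,"rx":0,"ry":0,"rz":1.4,"gripper":1},{"dx":0,"dy":0,"dz":0,"rx":0,"ry":0,"rz":1.4,"gripper":1},{"dx":0,"dy":0,"dz":0,"rx":0,"ry":0,"rz":1.4,"gripper":1},{"dx":0,"dy":0,"dz":0,"rx":0,"ry":0,"rz":1.4,"gripper":1},{"dx":0,"dy":0,"dz":0,"rx":0,"ry":0,"rz":1.4,"gripper":1},{"dx":0,"dy":0,"dz":0,"rx":0,"ry":0,"rz":1.4,"gripper":1},{"dx":0,"dy":0,"dz":0,"rx":0,"ry":0,"rz":1.4,"gripper":1},{"dx":0,"dy":0,"dz":0,"rx":0,"ry":0,"rz":1.4,"gripper":1},{"dx":0,"dy":0,"dz":0,"rx":0,"ry":0,"rz":1.4,"gripper":1},{"dx":0,"dy":0,"dz":0,"rx":0,"ry":0,"rz":1.4,"gripper":1},{"dx":0,"dy":0,"dz":0,"rx":0,"ry":0,"rz":1.2,"gripper":1},{"dx":0,"dy":0,"dz":0,"rx":0,"ry":0,"rz":0,"gripper":1},{"dx":0,"dy":0,"dz":0,"rx":0,"ry":0,"rz":0,"gripper":1}]}}

```text
clock: 4.57
position: [0.5285, -0.2318, 0.2951]
eef_rot: [0.995, 0.098, -0.0, -0.0]
contact_force: [-0.3, 0.2, -0.3]
width: 0.0939
gripper_force: 0.0
```

```bash
python3 -c "
from h import *
go([.563,-.291,.25],11)
m=arm.camera_model('wrist');im=arm.snapshot('wrist');cv2.imwrite('pics/w1.png',im)
print(proj(m,[.563,-.291,.13]),proj(m,[.563,-.291,.05]))"
```

```text
t 4.57 pos [ 0.5285 -0.2318  0.2951] new axes [2.25 6.47 4.51] old axes [2.23 6.48 4.51] rot [-0.    0.    0.05] F [-0.3  0.2 -0.3] w 0.0939 q [-0.61  0.01  1.65 -0.    1.48  0.77]
(np.float64(306.4727742903907), np.float64(161.34605922732024)) (np.float64(297.16277204975046), np.float64(152.85940357399693))
```

View pics/w1.png

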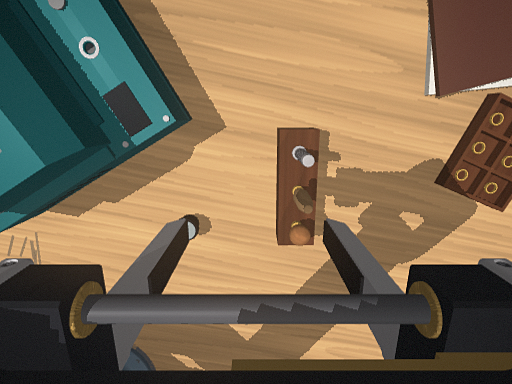

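The wrist view shows the pin head at (307,160), the collar near (299,153), the release ring at (89,47), and the block square to the gripper.

```bash
python3 -c "
from h import *
m=arm.camera_model('wrist');im=cv2.imread('pics/w1.png')
h=cv2.cvtColor(im,cv2.COLOR_BGR2HSV)
def bl(x0,y0,x1,y1,lo,s=60):
    k=((h[y0:y1,x0:x1,1]<s)&(h[y0:y1,x0:x1,2]>lo)).astype(np.uint8)
    n,_,st,c=cv2.connectedComponentsWithStats(k)
    for i in range(1,n):
        if st[i,4]>8: print(st[i].tolist(),st[i,0]+x0+st[i,2]/2-.5,st[i,1]+y0+st[i,3]/2-.5,c[i]+[x0,y0])
bl(284,138,320,172,110); print('ring');bl(72,30,108,66,130)
for uv in((307.5,160),):print(plane(m,*uv,.13))
print(plane(m,88.8,47.3,.1),plane(m,299,153,.055))
"
```

```text
[8, 8, 14, 14, 62] 298.5 152.5 [296.58064516 150.62903226]
[17, 17, 14, 12, 134] 307.5 160.5 [307.37313433 160.28358209]
ring
[7, 6, 20, 23, 221] 88.5 47.0 [88.58371041 47.28054299]
[ 0.56492066 -0.29189552  0.13      ]
[ 0.64380538 -0.00199186  0.1       ] [ 0.5638721  -0.29295446  0.055     ]
```

>>> {"fn": "apply_moves", "kwargs": {"increments": [{"dx":1.2,"dy":3.3,"dz":0,"rx":0,"ry":0,"rz":0,"gripper":1},{"dx":1.1,"dy":3.2,"dz":0,"rx":0,"ry":0,"rz":0,"gripper":1},{"dx":0,"dy":0,"dz":3,"rx":0,"ry":0,"rz":0,"gripper":1},{"dx":0,"dy":0,"dz":3,"rx":0,"ry":0,"rz":0,"gripper":1},{"dx":0,"dy":0,"dz":3,"rx":0,"ry":0,"rz":0,"gripper":1},{"dx":0,"dy":0,"dz":3,"rx":0,"ry":0,"rz":0,"gripper":1},{"dx":0,"dy":0,"dz":0,"rx":0,"ry":0,"rz":0,"gripper":1},{"dx":0,"dy":0,"dz":0,"rx":0,"ry":0,"rz":0,"gripper":1}]}}

```text
clock: 5.28
position: [0.5629, -0.2905, 0.174]
eef_rot: [0.995, 0.097, -0.001, -0.001]
contact_force: [-0.2, -1.2, 1.1]
width: 0.0942
gripper_force: 0.0
```

```bash
python3 -c "
from h import *
go([.564,-.2915,.076],11.25)
m=arm.camera_model('wrist');im=arm.snapshot('wrist');cv2.imwrite('pics/w2.png',im)
print(proj(m,[.564,-.2915,.13]),proj(m,[.564,-.2915,.053]))
h=cv2.cvtColor(im,cv2.COLOR_BGR2HSV)
u,v=map(int,proj(m,[.564,-.2915,.13]));x0,y0=u-40,v-40
k=((h[y0:v+40,x0:u+40,1]<60)&(h[y0:v+40,x0:u+40,2]>110)).astype(np.uint8)
n,_,st,c=cv2.connectedComponentsWithStats(k)
for i in range(1,n):
  if st[i,4]>30: print(st[i].tolist(),c[i]+[x0,y0],plane(m,*(c[i]+[x0,y0]),.13))
"
```

```text
t 5.28 pos [ 0.5629 -0.2905  0.174 ] new axes [0.09 0.12 9.8 ] old axes [0.12 0.14 9.8 ] rot [-0.03  0.03 -0.02] F [-0.2 -1.2  1.1] w 0.0942 q [-0.66  0.24  1.63  0.    1.28  0.72]
(np.float64(255.86207919674305), np.float64(209.1899281954974)) (np.float64(255.88517751741577), np.float64(186.43239299899716))
[33, 9, 19, 14, 94] [256.06382979 182.56382979] [ 0.58688291 -0.28713458  0.13      ]
[33, 31, 19, 18, 230] [256.90434783 208.79130435] [ 0.56452375 -0.29229927  0.13      ]
```

View pics/w2.png

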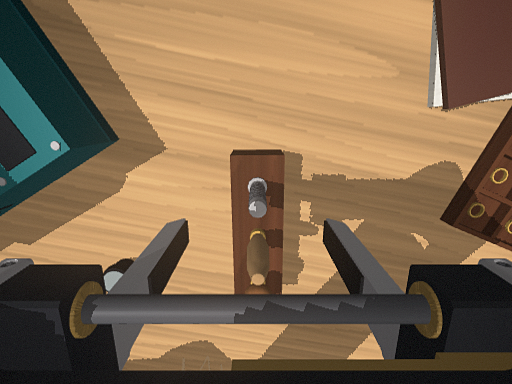

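The pin is between the fingers, with the head at (257,209), and the burnisher is behind it. The correction is about 2 mm, so I'll descend and close.

>>> {"fn": "apply_moves", "kwargs": {"increments": [{"dx":0.15,"dy":0.2,"dz":2.5,"rx":0,"ry":0,"rz":0,"gripper":1},{"dx":0,"dy":0,"dz":2.5,"rx":0,"ry":0,"rz":0,"gripper":1},{"dx":0,"dy":0,"dz":2.5,"rx":0,"ry":0,"rz":0,"gripper":1},{"dx":0,"dy":0,"dz":1.5,"rx":0,"ry":0,"rz":0,"gripper":1},{"dx":0,"dy":0,"dz":0.8,"rx":0,"ry":0,"rz":0,"gripper":1},{"dx":0,"dy":0,"dz":0,"rx":0,"ry":0,"rz":0,"gripper":1},{"dx":0,"dy":0,"dz":0,"rx":0,"ry":0,"rz":0,"gripper":0},{"dx":0,"dy":0,"dz":0,"rx":0,"ry":0,"rz":0,"gripper":0},{"dx":0,"dy":0,"dz":0,"rx":0,"ry":0,"rz":0,"gripper":0},{"dx":0,"dy":0,"dz":0,"rx":0,"ry":0,"rz":0,"gripper":0},{"dx":0,"dy":0,"dz":0,"rx":0,"ry":0,"rz":0,"gripper":0},{"dx":0,"dy":0,"dz":0,"rx":0,"ry":0,"rz":0,"gripper":0},{"dx":0,"dy":0,"dz":0,"rx":0,"ry":0,"rz":0,"gripper":0},{"dx":0,"dy":0,"dz":0,"rx":0,"ry":0,"rz":0,"gripper":0}]}}

```text
clock: 6.5
position: [0.5656, -0.2929, 0.0775]
eef_rot: [0.995, 0.097, -0.0, -0.0]
contact_force: [0.5, -0.5, -0.8]
width: 0.0443
gripper_force: 0.0
```

```bash
python3 -c "
from h import *
go([.564,-.292,.20],11.25)"
```

```text
t 6.5 pos [ 0.5656 -0.2929  0.0775] new axes [ -0.14  -0.12 -12.25] old axes [ -0.14  -0.12 -12.25] rot [-0.    0.   -0.03] F [ 0.5 -0.5 -0.8] w 0.0443 q [-0.66  0.35  1.67 -0.    1.12  0.72]
```

Still closing.

>>> {"fn": "apply_moves", "kwargs": {"increments": [{"dx":0,"dy":0,"dz":0,"rx":0,"ry":0,"rz":0,"gripper":0},{"dx":0,"dy":0,"dz":0,"rx":0,"ry":0,"rz":0,"gripper":0},{"dx":0,"dy":0,"dz":0,"rx":0,"ry":0,"rz":0,"gripper":0},{"dx":0,"dy":0,"dz":0,"rx":0,"ry":0,"rz":0,"gripper":0},{"dx":0,"dy":0,"dz":0,"rx":0,"ry":0,"rz":0,"gripper":0},{"dx":0,"dy":0,"dz":0,"rx":0,"ry":0,"rz":0,"gripper":0},{"dx":0,"dy":0,"dz":0,"rx":0,"ry":0,"rz":0,"gripper":0},{"dx":0,"dy":0,"dz":0,"rx":0,"ry":0,"rz":0,"gripper":0}]}}

```text
clock: 7.17
position: [0.5656, -0.2928, 0.0774]
eef_rot: [0.995, 0.097, -0.0, -0.0]
contact_force: [1.0, -0.1, -0.4]
width: 0.0156
gripper_force: 30.0
```

```bash
python3 -c "
from h import *
go([.564,-.292,.20],11.25);o=arm.get_obs();print(o['gripper_force'],o['wrist_torque'])"
```

```text
t 7.17 pos [ 0.5656 -0.2928  0.0774] new axes [ -0.14  -0.11 -12.26] old axes [ -0.14  -0.11 -12.26] rot [-0.    0.   -0.03] F [ 1.  -0.1 -0.4] w 0.0156 q [-0.66  0.35  1.67  0.    1.11  0.72]
29.999974071979523 [ 0.01549481  0.21757207 -0.04666223]
```

>>> {"fn": "apply_moves", "kwargs": {"increments": [{"dx":0,"dy":0,"dz":-3.0,"rx":0,"ry":0,"rz":0,"gripper":0},{"dx":0,"dy":0,"dz":-4.0,"rx":0,"ry":0,"rz":0,"gripper":0},{"dx":0,"dy":0,"dz":-4.0,"rx":0,"ry":0,"rz":0,"gripper":0},{"dx":0,"dy":0,"dz":-3.0,"rx":0,"ry":0,"rz":0,"gripper":0},{"dx":1.66,"dy":-3.38,"dz":0,"rx":0,"ry":0,"rz":0,"gripper":0},{"dx":1.66,"dy":-3.38,"dz":0,"rx":0,"ry":0,"rz":0,"gripper":0},{"dx":1.66,"dy":-3.38,"dz":0,"rx":0,"ry":0,"rz":0,"gripper":0},{"dx":1.66,"dy":-3.38,"dz":0,"rx":0,"ry":0,"rz":0,"gripper":0},{"dx":1.66,"dy":-3.38,"dz":0,"rx":0,"ry":0,"rz":0,"gripper":0},{"dx":1.66,"dy":-3.38,"dz":0,"rx":0,"ry":0,"rz":0,"gripper":0},{"dx":1.66,"dy":-3.38,"dz":0,"rx":0,"ry":0,"rz":0,"gripper":0},{"dx":1.66,"dy":-3.38,"dz":0,"rx":0,"ry":0,"rz":0,"gripper":0},{"dx":0,"dy":0,"dz":0,"rx":0,"ry":0,"rz":1.4,"gripper":0},{"dx":0,"dy":0,"dz":0,"rx":0,"ry":0,"rz":1.4,"gripper":0},{"dx":0,"dy":0,"dz":0,"rx":0,"ry":0,"rz":1.4,"gripper":0},{"dx":0,"dy":0,"dz":0,"rx":0,"ry":0,"rz":1.4,"gripper":0},{"dx":0,"dy":0,"dz":0,"rx":0,"ry":0,"rz":1.4,"gripper":0},{"dx":0,"dy":0,"dz":0,"rx":0,"ry":0,"rz":1.4,"gripper":0},{"dx":0,"dy":0,"dz":0,"rx":0,"ry":0,"rz":1.4,"gripper":0},{"dx":0,"dy":0,"dz":0,"rx":0,"ry":0,"rz":1.4,"gripper":0}]}}

```text
clock: 8.83
position: [0.6437, -0.002, 0.217]
eef_rot: [0.923, -0.385, -0.0, 0.0]
contact_force: [-0.4, -0.2, -0.8]
width: 0.0157
gripper_force: 30.0
```

>>> {"fn": "apply_moves", "kwargs": {"increments": [{"dx":0,"dy":0,"dz":0,"rx":0,"ry":0,"rz":0.7,"gripper":0},{"dx":0,"dy":0,"dz":2,"rx":0,"ry":0,"rz":0,"gripper":0},{"dx":0,"dy":0,"dz":0,"rx":0,"ry":0,"rz":0,"gripper":0},{"dx":0,"dy":0,"dz":0,"rx":0,"ry":0,"rz":0,"gripper":0},{"dx":0,"dy":0,"dz":0,"rx":0,"ry":0,"rz":0,"gripper":0}]}}

```text
clock: 9.25
position: [0.6439, -0.002, 0.1976]
eef_rot: [0.912, -0.41, -0.0, 0.0]
contact_force: [0.7, -0.5, -1.4]
width: 0.0156
gripper_force: 30.0
```

```bash
python3 -c "
from h import *
go([.643,-.0015,.18],-48.4)
ims={n:(arm.camera_model(n),arm.snapshot(n)) for n in('scene','top','wrist')}
for n,(m,im) in ims.items():
  cv2.imwrite(f'pics/{n}3.png',im);print(n,'hole',proj(m,[.643,-.0015,.1]))
im=ims['wrist'][1];s=ims['scene'][1]
cv2.imwrite('pics/d.png',np.hstack([cv2.resize(im[150:350,150:350],(400,400)),cv2.resize(s[130:230,240:340],(400,400),interpolation=2)]))"
```

```text
t 9.25 pos [ 0.6439 -0.002   0.1976] new axes [-0.1   0.03  1.76] old axes [-0.1   0.03  1.76] rot [ 0.  0. -0.] F [ 0.7 -0.5 -1.4] w 0.0156 q [-0.18  0.24  1.58 -0.    1.32  2.24]
scene hole (np.float64(288.80686176258706), np.float64(204.30296313532205))
top hole (np.float64(249.39485746983195), np.float64(162.37085600466207))
wrist hole (np.float64(256.0718695544236), np.float64(194.7973501595263))
```

View pics/d.png

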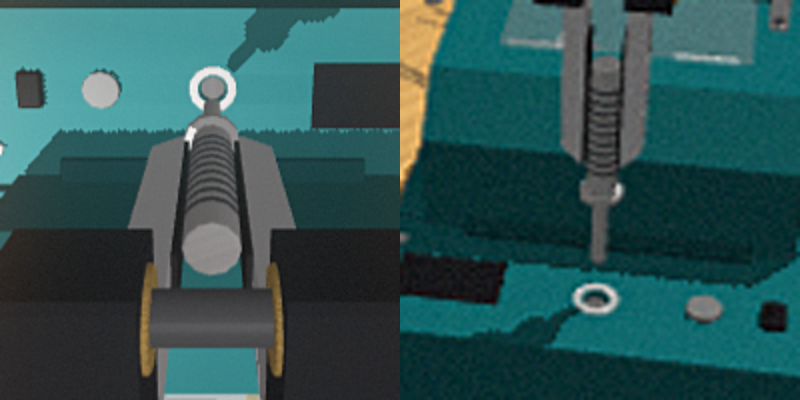

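The left half (wrist view) shows the ring at about (256.2,194.5), as predicted, with the pin shaft in front of it. The right half (scene view) shows the pin tip at about (289.7,195.3) over the ring at (289,204.5).

```bash
python3 -c "
from h import *
mw=arm.camera_model('wrist');ms=arm.camera_model('scene');mt=arm.camera_model('top');P=arm.get_obs()['position']
for z in(-.0714,-.027,-.0224,.0586-.005): print(z,[np.round(proj(m,P+[0,0,z]),1).tolist() for m in(mw,ms,mt)])
im=cv2.imread('pics/wrist3.png');s=cv2.imread('pics/scene3.png')
g=cv2.cvtColor(s,cv2.COLOR_BGR2GRAY)
for y in range(180,200,2):print(y,g[y,280:300].tolist())
g=cv2.cvtColor(im,cv2.COLOR_BGR2GRAY)
for y in (188,192,196,200,204,208):print(y,g[y,242:272].tolist())
"
```

```text
-0.0714 [[255.5, 201.3], [289.5, 195.2], [249.4, 159.6]]
-0.027 [[255.4, 218.0], [290.3, 178.5], [249.1, 155.7]]
-0.0224 [[255.4, 220.1], [290.4, 176.7], [249.0, 155.2]]
0.0536 [[255.4, 274.1], [291.9, 144.9], [248.4, 147.4]]
180 [37, 32, 37, 35, 30, 48, 76, 95, 89, 94, 88, 89, 95, 100, 69, 34, 36, 31, 32, 32]
182 [31, 34, 32, 37, 35, 29, 36, 28, 81, 90, 84, 74, 45, 26, 41, 30, 32, 29, 40, 38]
184 [28, 41, 36, 33, 28, 32, 35, 35, 90, 88, 86, 67, 40, 34, 32, 35, 41, 32, 33, 32]
186 [31, 29, 32, 33, 33, 38, 28, 28, 86, 90, 85, 78, 46, 33, 31, 31, 39, 34, 39, 35]
188 [31, 30, 31, 23, 33, 26, 30, 34, 85, 90, 89, 68, 31, 29, 31, 32, 24, 33, 37, 33]
190 [21, 22, 24, 18, 33, 33, 25, 34, 90, 83, 89, 69, 36, 26, 24, 27, 27, 27, 31, 31]
192 [40, 48, 46, 45, 41, 36, 27, 53, 92, 85, 86, 46, 25, 18, 20, 19, 25, 28, 24, 24]
194 [35, 44, 49, 44, 46, 36, 41, 59, 90, 94, 89, 67, 38, 40, 40, 45, 46, 45, 36, 38]
196 [30, 30, 38, 37, 35, 48, 42, 34, 42, 42, 43, 42, 44, 36, 45, 42, 47, 37, 43, 44]
198 [78, 79, 80, 83, 78, 79, 72, 72, 79, 84, 68, 75, 76, 80, 81, 38, 72, 47, 31, 43]
188 [132, 132, 128, 126
[... 189 characters left out ...]
, 142, 143, 145, 146, 144, 142, 138, 145, 136, 100, 147, 242, 230, 231, 242, 109, 123, 126, 126]
196 [133, 126, 148, 248, 236, 233, 240, 123, 73, 120, 148, 143, 143, 145, 146, 147, 141, 144, 148, 122, 74, 132, 238, 231, 232, 237, 127, 120, 125, 126]
200 [131, 133, 127, 136, 231, 245, 239, 236, 246, 243, 147, 79, 89, 97, 98, 97, 96, 87, 157, 241, 244, 234, 234, 238, 189, 112, 125, 126, 127, 125]
204 [135, 137, 135, 135, 135, 131, 131, 148, 201, 210, 79, 90, 95, 97, 100, 104, 107, 112, 202, 235, 189, 139, 123, 129, 131, 131, 132, 133, 131, 131]
208 [134, 134, 136, 135, 140, 138, 117, 94, 91, 90, 106, 119, 125, 133, 142, 135, 134, 111, 102, 107, 106, 119, 134, 135, 131, 133, 133, 132, 134, 132]
```

>>> {"fn": "apply_moves", "kwargs": {"increments": [{"dx":-0.1,"dy":0.03,"dz":1.0,"rx":0,"ry":0,"rz":0,"gripper":0},{"dx":0,"dy":0,"dz":1.0,"rx":0,"ry":0,"rz":0,"gripper":0},{"dx":0,"dy":0,"dz":1.0,"rx":0,"ry":0,"rz":0,"gripper":0},{"dx":0,"dy":0,"dz":1.0,"rx":0,"ry":0,"rz":0,"gripper":0},{"dx":0,"dy":0,"dz":0,"rx":0,"ry":0,"rz":0,"gripper":0}]}}

```text
clock: 9.82
position: [0.6416, -0.0013, 0.1538]
eef_rot: [0.912, -0.41, -0.002, 0.001]
contact_force: [0.7, 0.2, -2.5]
width: 0.0157
gripper_force: 30.0
```

```bash
python3 -c "
from h import *
go([.643,-.0015,.1284],-48.4)"
```

```text
t 9.82 pos [ 0.6416 -0.0013  0.1538] new axes [ 0.11 -0.09  2.54] old axes [ 0.12 -0.1   2.54] rot [ 0.03  0.04 -0.  ] F [ 0.7  0.2 -2.5] w 0.0157 q [-0.18  0.28  1.62 -0.    1.25  2.24]
```

>>> {"fn": "apply_moves", "kwargs": {"increments": [{"dx":0,"dy":0,"dz":0.5,"rx":0,"ry":0,"rz":0,"gripper":0},{"dx":0,"dy":0,"dz":0.5,"rx":0,"ry":0,"rz":0,"gripper":0},{"dx":0,"dy":0,"dz":0.4,"rx":0,"ry":0,"rz":0,"gripper":0},{"dx":0,"dy":0,"dz":0.4,"rx":0,"ry":0,"rz":0,"gripper":0},{"dx":0,"dy":0,"dz":0.4,"rx":0,"ry":0,"rz":0,"gripper":0},{"dx":0,"dy":0,"dz":0.2,"rx":0,"ry":0,"rz":0,"gripper":0},{"dx":0,"dy":0,"dz":0,"rx":0,"ry":0,"rz":0,"gripper":0},{"dx":0,"dy":0,"dz":0,"rx":0,"ry":0,"rz":0,"gripper":0},{"dx":0,"dy":0,"dz":0,"rx":0,"ry":0,"rz":0,"gripper":0}]}}

```text
clock: 10.57
position: [0.6438, -0.002, 0.1342]
eef_rot: [0.912, -0.41, 0.001, 0.0]
contact_force: [2.5, -4.0, 3.3]
width: 0.0156
gripper_force: 30.0
```

```bash
python3 -c "
from h import *
go([.643,-.0015,.1284],-48.4)
cv2.imwrite('pics/scene4.png',arm.snapshot('scene'))
a=cv2.imread('pics/scene4.png');b=cv2.imread('pics/scene3.png')
print((cv2.absdiff(a,b)[100:200,230:360].max(2)>40).sum())
cv2.imwrite('pics/e.png',cv2.resize(a[60:260,200:400],(500,500)))"
```

```text
t 10.57 pos [ 0.6438 -0.002   0.1342] new axes [-0.09  0.02  0.58] old axes [-0.09  0.02  0.58] rot [-0.01 -0.02 -0.  ] F [ 2.5 -4.   3.3] w 0.0156 q [-0.18  0.3   1.63 -0.    1.21  2.24]
4884
```

View pics/e.png

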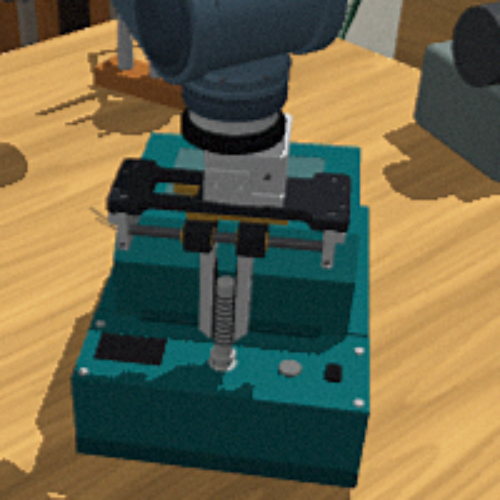

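The hood is still closed and the collar is about 7 mm above the ledge, because the commanded depth was short. I'll press further.

>>> {"fn": "apply_moves", "kwargs": {"increments": [{"dx":0,"dy":0,"dz":0.2,"rx":0,"ry":0,"rz":0,"gripper":0},{"dx":0,"dy":0,"dz":0.2,"rx":0,"ry":0,"rz":0,"gripper":0},{"dx":0,"dy":0,"dz":0.1,"rx":0,"ry":0,"rz":0,"gripper":0},{"dx":0,"dy":0,"dz":0,"rx":0,"ry":0,"rz":0,"gripper":0},{"dx":0,"dy":0,"dz":0,"rx":0,"ry":0,"rz":0,"gripper":0},{"dx":0,"dy":0,"dz":0,"rx":0,"ry":0,"rz":0,"gripper":0}]}}

```text
clock: 11.12
position: [0.6437, -0.0019, 0.1289]
eef_rot: [0.912, -0.41, 0.001, 0.0]
contact_force: [1.8, -4.8, 5.3]
width: 0.0154
gripper_force: 30.0
```

```bash
python3 -c "
from h import *
go([.643,-.0015,.1284],-48.4)
cv2.imwrite('pics/scene5.png',arm.snapshot('scene'))
a=cv2.imread('pics/scene5.png');b=cv2.imread('pics/scene4.png')
print((cv2.absdiff(a,b)[100:200,230:360].max(2)>40).sum())"
```

```text
t 11.12 pos [ 0.6437 -0.0019  0.1289] new axes [-0.07  0.02  0.05] old axes [-0.07  0.02  0.05] rot [-0.01 -0.02 -0.  ] F [ 1.8 -4.8  5.3] w 0.0154 q [-0.18  0.3   1.63 -0.    1.2   2.24]
3385
```

>>> {"fn": "apply_moves", "kwargs": {"increments": [{"dx":0,"dy":0,"dz":-1,"rx":0,"ry":0,"rz":0,"gripper":0},{"dx":0,"dy":0,"dz":-2,"rx":0,"ry":0,"rz":0,"gripper":0},{"dx":0,"dy":0,"dz":-2,"rx":0,"ry":0,"rz":0,"gripper":0},{"dx":0,"dy":0,"dz":-2,"rx":0,"ry":0,"rz":0,"gripper":0},{"dx":0,"dy":0,"dz":-2,"rx":0,"ry":0,"rz":0,"gripper":0},{"dx":2.07,"dy":3.14,"dz":0,"rx":0,"ry":0,"rz":0,"gripper":0},{"dx":2.07,"dy":3.14,"dz":0,"rx":0,"ry":0,"rz":0,"gripper":0},{"dx":2.07,"dy":3.14,"dz":0,"rx":0,"ry":0,"rz":0,"gripper":0},{"dx":2.07,"dy":3.14,"dz":0,"rx":0,"ry":0,"rz":0,"gripper":0},{"dx":2.07,"dy":3.14,"dz":0,"rx":0,"ry":0,"rz":0,"gripper":0},{"dx":2.07,"dy":3.14,"dz":0,"rx":0,"ry":0,"rz":0,"gripper":0},{"dx":2.07,"dy":3.14,"dz":0,"rx":0,"ry":0,"rz":0,"gripper":0},{"dx":2.07,"dy":3.14,"dz":0,"rx":0,"ry":0,"rz":0,"gripper":0},{"dx":0,"dy":0,"dz":0,"rx":0,"ry":0,"rz":0,"gripper":0}]}}

```text
clock: 12.33
position: [0.5622, -0.2955, 0.2158]
eef_rot: [0.911, -0.413, -0.003, -0.001]
contact_force: [-0.4, 0.5, -1.4]
width: 0.0155
gripper_force: 30.0
```

```bash
python3 -c "
from h import *
go([.5656,-.2928,.16],11.2)
cv2.imwrite('pics/scene6.png',arm.snapshot('scene'))
cv2.imwrite('pics/top6.png',arm.snapshot('top'))
a=cv2.imread('pics/scene6.png')
cv2.imwrite('pics/f.png',cv2.resize(a[90:310,80:373],(800,600)))"
```

```text
t 12.33 pos [ 0.5622 -0.2955  0.2158] new axes [ 0.39 -0.2   5.58] old axes [ 0.05 -0.44  5.58] rot [ -0.03   0.06 -11.99] F [-0.4  0.5 -1.4] w 0.0155 q [-0.66  0.21  1.58  0.    1.36  1.76]
```

View pics/f.png

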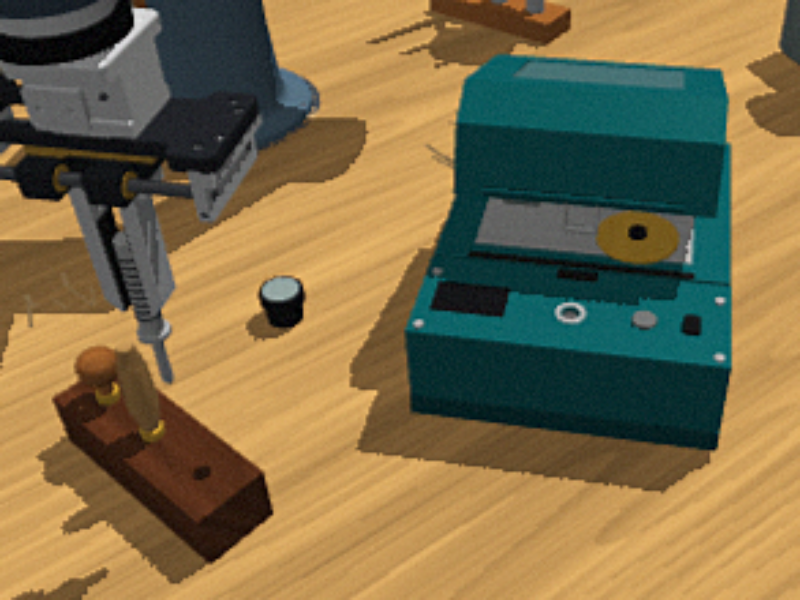

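The hood is ajar, the pin is held, and the block's empty hole shows near (203,472) in the crop. Next I'll turn, line up over the hole and check for tilt.

>>> {"fn": "apply_moves", "kwargs": {"increments": [{"dx":0,"dy":0,"dz":0,"rx":0,"ry":0,"rz":-1.33,"gripper":0},{"dx":0,"dy":0,"dz":0,"rx":0,"ry":0,"rz":-1.33,"gripper":0},{"dx":0,"dy":0,"dz":0,"rx":0,"ry":0,"rz":-1.33,"gripper":0},{"dx":0,"dy":0,"dz":0,"rx":0,"ry":0,"rz":-1.33,"gripper":0},{"dx":0,"dy":0,"dz":0,"rx":0,"ry":0,"rz":-1.33,"gripper":0},{"dx":0,"dy":0,"dz":0,"rx":0,"ry":0,"rz":-1.33,"gripper":0},{"dx":0,"dy":0,"dz":0,"rx":0,"ry":0,"rz":-1.33,"gripper":0},{"dx":0,"dy":0,"dz":0,"rx":0,"ry":0,"rz":-1.33,"gripper":0},{"dx":0,"dy":0,"dz":0,"rx":0,"ry":0,"rz":-1.33,"gripper":0},{"dx":0.35,"dy":-0.2,"dz":3,"rx":0,"ry":0,"rz":0,"gripper":0},{"dx":0,"dy":0,"dz":2.6,"rx":0,"ry":0,"rz":0,"gripper":0},{"dx":0,"dy":0,"dz":0,"rx":0,"ry":0,"rz":0,"gripper":0},{"dx":0,"dy":0,"dz":0,"rx":0,"ry":0,"rz":0,"gripper":0}]}}

```text
clock: 13.52
position: [0.5671, -0.2864, 0.1599]
eef_rot: [0.995, 0.1, -0.002, -0.003]
contact_force: [0.4, 0.1, -0.6]
width: 0.0156
gripper_force: 30.0
```

```bash
python3 -c "
from h import *
go([.5656,-.2928,.0774],11.2)
P=arm.get_obs()['position']
ms=arm.camera_model('scene');s=arm.snapshot('scene');mw=arm.camera_model('wrist');w=arm.snapshot('wrist')
for z in(-.0714,-.05,-.0274):print(z,proj(ms,P+[0,0,z]),proj(mw,P+[0,0,z]))
print('hole',proj(ms,[.5645,-.2925,.05]),proj(mw,[.5645,-.2925,.05]),'scene hole from pic',plane(ms,80+203*.36625-.5,90+472*.36667-.5,.05))
cv2.imwrite('pics/s7.png',s);cv2.imwrite('pics/w7.png',w)
cv2.imwrite('pics/g.png',np.hstack([cv2.resize(w[130:290,176:336],(400,400)),cv2.resize(s[200:280,110:190],(400,400),interpolation=2)]))"
```

```text
t 13.52 pos [ 0.5671 -0.2864  0.1599] new axes [-0.27  0.6   8.25] old axes [-0.25  0.64  8.25] rot [-0.06  0.04  0.07] F [ 0.4  0.1 -0.6] w 0.0156 q [-0.65  0.26  1.63  0.    1.26  0.72]
-0.0714 (np.float64(153.34023801214758), np.float64(249.3629245394565)) (np.float64(252.9856350447239), np.float64(200.81138787567897))
-0.05 (np.float64(151.1749585455945), np.float64(241.8406299354324)) (np.float64(252.75867911119673), np.float64(208.08105882382318))
-0.0274 (np.float64(148.79773122123177), np.float64(233.58201734023712)) (np.float64(252.47340711182005), np.float64(217.21866335329287))
hole (np.float64(153.70980173126438), np.float64(262.90560223480065)) (np.float64(258.28373718132997), np.float64(193.5593544840314)) scene hole from pic [ 0.56387188 -0.29189682  0.05      ]
```

View pics/g.png

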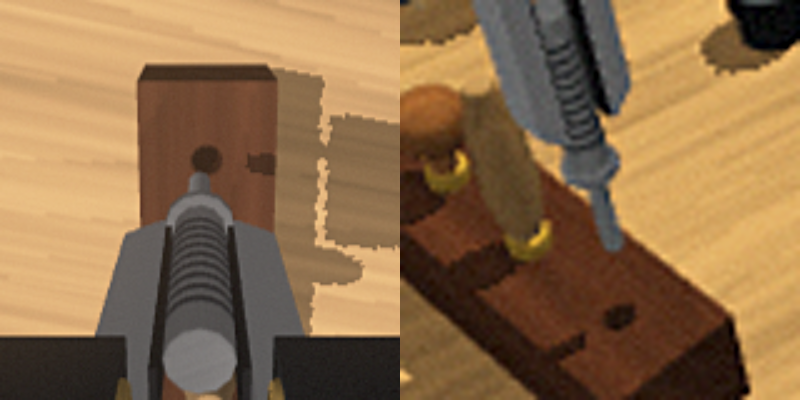

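```bash
python3 -c "
from h import *
go([.5645,-.2925,.1],11.2)"
```

```text
t 13.62 pos [ 0.5689 -0.2887  0.1637] new axes [-0.51  0.29  6.37] old axes [-0.52  0.29  6.37] rot [ 0.   -0.01  0.06] F [-0.2  0.3  0.2] w 0.0157 q [-0.65  0.25  1.62  0.    1.26  0.72]
```

>>> {"fn": "apply_moves", "kwargs": {"increments": [{"dx":-0.45,"dy":0.3,"dz":0,"rx":0,"ry":0,"rz":0,"gripper":0},{"dx":0,"dy":0,"dz":1,"rx":0,"ry":0,"rz":0,"gripper":0},{"dx":0,"dy":0,"dz":0,"rx":0,"ry":0,"rz":0,"gripper":0},{"dx":0,"dy":0,"dz":0,"rx":0,"ry":0,"rz":0,"gripper":0},{"dx":0,"dy":0,"dz":0,"rx":0,"ry":0,"rz":0,"gripper":0},{"dx":0,"dy":0,"dz":0,"rx":0,"ry":0,"rz":0,"gripper":0},{"dx":0,"dy":0,"dz":0,"rx":0,"ry":0,"rz":0,"gripper":0},{"dx":0,"dy":0,"dz":0,"rx":0,"ry":0,"rz":0,"gripper":0}]}}

```text
clock: 14.28
position: [0.5644, -0.2933, 0.1527]
eef_rot: [0.995, 0.1, 0.0, 0.0]
contact_force: [-0.1, 0.2, -1.6]
width: 0.0158
gripper_force: 30.0
```

```bash
python3 -c "
from h import *
go([.5645,-.2925,.1],11.2)
P=arm.get_obs()['position'];mw=arm.camera_model('wrist');w=arm.snapshot('wrist');ms=arm.camera_model('scene');s=arm.snapshot('scene')
for z in(-.0714,-.06,-.05,-.0274,.0586-.006):print(z,proj(ms,P+[0,0,z]),proj(mw,P+[0,0,z]))
print('hole',proj(ms,[.5645,-.2925,.05]),proj(mw,[.5645,-.2925,.05]))
def sh(im,rows,a,b):
  h=cv2.cvtColor(im,cv2.COLOR_BGR2HSV)
  for y in rows:
    k=np.where((h[y,a:b,1]<80)&(h[y,a:b,2]>60))[0]+a;print(y,k.min() if len(k) else None,k.max() if len(k) else None,len(k),k.mean() if len(k) else None)
sh(w,range(190,226,3),240,275);print('s');sh(s,range(228,262,3),138,165)
cv2.imwrite('pics/w8.png',w)
"
```

```text
t 14.28 pos [ 0.5644 -0.2933  0.1527] new axes [ 0.03 -0.08  5.27] old axes [ 0.03 -0.08  5.27] rot [ 0.   -0.    0.05] F [-0.1  0.2 -1.6] w 0.0158 q [-0.66  0.26  1.64  0.    1.24  0.71]
-0.0714 (np.float64(150.22462749712594), np.float64(252.698498650992)) (np.float64(254.409234644246), np.float64(200.76102207680563))
-0.06 (np.float64(149.0551790778528), np.float64(248.77627436280957)) (np.float64(254.38152738553993), np.float64(204.51051577585477))
-0.05 (np.float64(148.01007111606327), np.float64(245.27107672950848)) (np.float64(254.3551531902765), np.float64(208.079612235611))
-0.0274 (np.float64(145.57914772635024), np.float64(237.11797941909467)) (np.float64(254.28705161434505), np.float64(217.29547990980774))
0.0526 (np.float64(136.1221303314145), np.float64(205.3999979255314)) (np.float64(253.87967001457534), np.float64(272.4245259712402))
hole (np.float64(153.70980173126438), np.float64(262.90560223480065)) (np.float64(253.74339259534935), np.float64(191.67807179070846))
190 None None 0 None
193 None None 0 None
196 None None 0 None
199 254 257 4 255.5
202 252 259 8 255.5
205 251 259 9 255.0
208 249 263 15 256.0
211 245 266 22 255.5
214 243 268 26 255.5
217 242 268 24 254.875
220 240 274 30 257.26666666666665
223 240 274 28 256.9642857142857
s
228 138 145 4 141.5
231 138 145 6 141.5
234 139 149 10 143.7
237 139 149 11 144.0
240 140 147 8 143.5
243 145 148 4 146.5
246 146 149 4 147.5
249 147 150 4 148.5
252 148 150 3 149.0
255 None None 0 None
258 None None 0 None
261 None None 0 None
```

>>> {"fn": "apply_moves", "kwargs": {"increments": [{"dx":0.03,"dy":-0.1,"dz":1.0,"rx":0,"ry":0,"rz":0,"gripper":0},{"dx":0,"dy":0,"dz":1.5,"rx":0,"ry":0,"rz":0,"gripper":0},{"dx":0,"dy":0,"dz":0.5,"rx":0,"ry":0,"rz":0,"gripper":0},{"dx":0,"dy":0,"dz":0.5,"rx":0,"ry":0,"rz":0,"gripper":0},{"dx":0,"dy":0,"dz":0.5,"rx":0,"ry":0,"rz":0,"gripper":0},{"dx":0,"dy":0,"dz":0,"rx":0,"ry":0,"rz":0,"gripper":0},{"dx":0,"dy":0,"dz":0,"rx":0,"ry":0,"rz":0,"gripper":0},{"dx":0,"dy":0,"dz":0,"rx":0,"ry":0,"rz":0,"gripper":0}]}}

```text
clock: 15.05
position: [0.5647, -0.2924, 0.113]
eef_rot: [0.995, 0.1, 0.0, 0.0]
contact_force: [-0.3, -0.5, -0.1]
width: 0.0158
gripper_force: 30.0
```

```bash
python3 -c "
from h import *
go([.5650,-.2927,.0774],11.2)"
```

```text
t 15.05 pos [ 0.5647 -0.2924  0.113 ] new axes [0.02 0.03 3.56] old axes [0.02 0.03 3.56] rot [ 0.01 -0.01  0.05] F [-0.3 -0.5 -0.1] w 0.0158 q [-0.66  0.31  1.66  0.    1.17  0.72]
```

>>> {"fn": "apply_moves", "kwargs": {"increments": [{"dx":0,"dy":0,"dz":0.8,"rx":0,"ry":0,"rz":0,"gripper":0},{"dx":0,"dy":0,"dz":0.8,"rx":0,"ry":0,"rz":0,"gripper":0},{"dx":0,"dy":0,"dz":0.8,"rx":0,"ry":0,"rz":0,"gripper":0},{"dx":0,"dy":0,"dz":0.6,"rx":0,"ry":0,"rz":0,"gripper":0},{"dx":0,"dy":0,"dz":0.5,"rx":0,"ry":0,"rz":0,"gripper":0},{"dx":0,"dy":0,"dz":0,"rx":0,"ry":0,"rz":0,"gripper":0},{"dx":0,"dy":0,"dz":0,"rx":0,"ry":0,"rz":0,"gripper":0},{"dx":0,"dy":0,"dz":0,"rx":0,"ry":0,"rz":0,"gripper":0}]}}

```text
clock: 15.72
position: [0.5644, -0.2922, 0.0773]
eef_rot: [0.995, 0.1, 0.0, -0.0]
contact_force: [0.1, 0.4, -1.6]
width: 0.0153
gripper_force: 30.0
```

```bash
python3 -c "
from h import *
go([.5650,-.2927,.0774],11.2)"
```

```text
t 15.72 pos [ 0.5644 -0.2922  0.0773] new axes [ 0.05  0.06 -0.01] old axes [ 0.05  0.06 -0.01] rot [-0.   -0.    0.05] F [ 0.1  0.4 -1.6] w 0.0153 q [-0.66  0.35  1.68  0.    1.11  0.72]
```

>>> {"fn": "apply_moves", "kwargs": {"increments": [{"dx":0,"dy":0,"dz":0,"rx":0,"ry":0,"rz":0,"gripper":0.6},{"dx":0,"dy":0,"dz":0,"rx":0,"ry":0,"rz":0,"gripper":0.6},{"dx":0,"dy":0,"dz":0,"rx":0,"ry":0,"rz":0,"gripper":0.6},{"dx":0,"dy":0,"dz":0,"rx":0,"ry":0,"rz":0,"gripper":0.6},{"dx":0,"dy":0,"dz":0,"rx":0,"ry":0,"rz":0,"gripper":0.6},{"dx":0,"dy":0,"dz":0,"rx":0,"ry":0,"rz":0,"gripper":0.6},{"dx":0,"dy":0,"dz":-2,"rx":0,"ry":0,"rz":0,"gripper":0.6},{"dx":0,"dy":0,"dz":-3.5,"rx":0,"ry":0,"rz":0,"gripper":0.6},{"dx":0,"dy":0,"dz":-3.5,"rx":0,"ry":0,"rz":0,"gripper":0.6},{"dx":0,"dy":0,"dz":-3.5,"rx":0,"ry":0,"rz":0,"gripper":0.6},{"dx":0,"dy":0,"dz":-3.5,"rx":0,"ry":0,"rz":0,"gripper":0},{"dx":0,"dy":0,"dz":-3.5,"rx":0,"ry":0,"rz":0,"gripper":0},{"dx":0,"dy":0,"dz":0,"rx":0,"ry":0,"rz":0,"gripper":0},{"dx":0,"dy":0,"dz":0,"rx":0,"ry":0,"rz":0,"gripper":0},{"dx":0,"dy":0,"dz":0,"rx":0,"ry":0,"rz":0,"gripper":0},{"dx":0,"dy":0,"dz":0,"rx":0,"ry":0,"rz":0,"gripper":0}]}}

```text
clock: 17.05
position: [0.5635, -0.2916, 0.27]
eef_rot: [0.995, 0.1, -0.001, -0.001]
contact_force: [0.2, 0.6, -0.7]
width: 0.02
gripper_force: 0.0
```

```bash
cat > eng.py <<'E'
from h import *
Ha=np.array([.643,-.0015]);Y=np.radians(131.6);ex=np.array([np.cos(Y),np.sin(Y)]);ey=np.array([-np.sin(Y),np.cos(Y)])
def W(x,y,z): return np.append(Ha+(x+.118)*ex+y*ey,z)     # engraver frame -> world (m)
def lip(a,r=.202,y=0): return W(.120-r*np.cos(a)+.002*np.sin(a),y,.104+r*np.sin(a)+.002*np.cos(a))
E
python3 -c "
from eng import *
m=arm.camera_model('scene');s=arm.snapshot('scene');cv2.imwrite('pics/s9.png',s)
mt=arm.camera_model('top');t=arm.snapshot('top');cv2.imwrite('pics/t9.png',t)
hs=cv2.cvtColor(s,cv2.COLOR_BGR2HSV)
def bl(im,x0,y0,x1,y1):
    h=cv2.cvtColor(im,cv2.COLOR_BGR2HSV)[y0:y1,x0:x1];k=((h[...,1]<90)&(h[...,2]>80)).astype(np.uint8)
    n,_,st,c=cv2.connectedComponentsWithStats(k)
    return [(st[i,4],np.round(c[i]+[x0,y0],1).tolist()) for i in range(1,n) if st[i,4]>20]
print('pin now',bl(s,138,228,164,272))
# edge rows along lip columns
for y in(.06,-.06):
  for a in(.25,.3,.35,.4,.45):print(y,a,np.round(proj(m,lip(a,y=y)),1))
for a in (.35,):
  u,v=map(int,proj(m,lip(a,y=.06)));print('col',u,hs[v-20:v+25,u].tolist())
print('corner check',proj(m,W(-.16,.125,.1)),proj(m,W(-.16,-.125,.1)),proj(mt,W(-.16,.125,.1)),proj(mt,W(-.16,-.125,.1)),proj(mt,W(.16,.125,.1)))
c=s.copy()
for y in(-.08,.08):
  cv2.circle(c,tuple(np.int32(proj(m,lip(.35,y=y)))),2,(0,0,255),-1)
for y in(-.125,.125):cv2.circle(c,tuple(np.int32(proj(m,W(-.16,y,.1)))),2,(0,255,255),-1)
cv2.imwrite('pics/i.png',cv2.resize(c[90:310,80:373],(800,600),interpolation=2))
go(lip(.35,y=.05),11)
"
```

```text
pin now [(np.int32(63), [145.2, 236.8]), (np.int32(56), [153.2, 262.4])]
0.06 0.25 [264.7 169.3]
0.06 0.3 [264.9 165. ]
0.06 0.35 [265.1 160.5]
0.06 0.4 [265.4 155.9]
0.06 0.45 [265.7 151.3]
-0.06 0.25 [320.1 174.6]
-0.06 0.3 [320.6 170.2]
-0.06 0.35 [321.1 165.6]
-0.06 0.4 [321.6 160.9]
-0.06 0.45 [322.1 156.2]
col 265 [[90, 158, 55], [90, 212, 53], [92, 191, 52], [91, 255, 49], [93, 225, 51], [91, 230, 50], [89, 234, 48], [93, 230, 50], [89, 206, 52], [86, 203, 54], [90, 185, 51], [92, 192, 53], [90, 205, 51], [90, 190, 51], [91, 212, 53], [93, 206, 52], [90, 207, 53], [88, 214, 50], [91, 240, 50], [92, 220, 72], [92, 247, 60], [94, 222, 39], [93, 255, 30], [65, 27, 57], [48, 17, 73], [45, 11, 94], [120, 3, 96], [45, 5, 101], [0, 8, 97], [53, 10, 102], [165, 5, 96], [43, 17, 104], [75, 6, 92], [0, 5, 102], [165, 5, 99], [165, 5, 102], [30, 8, 96], [45, 5, 94], [0, 0, 97], [169, 19, 106], [90, 103, 57], [91, 227, 55], [90, 207, 59], [90, 23, 22], [30, 255, 5]]
corner check (np.float64(228.07778241763975), np.float64(210.7819741507732)) (np.float64(347.73623585567987), np.float64(224.5521648114743)) (np.float64(288.7795108354029), np.float64(184.86059405676892)) (np.float64(232.40661456435055), np.float64(122.22225242577696)) (np.float64(203.69621869490197), np.float64(258.98268785236604))
t 17.15 pos [ 0.5636 -0.2917  0.2701] new axes [  6.53 -28.64   9.5 ] old axes [  6.77 -28.56   9.56] rot [-0.03  0.03  0.09] F [-0.2 -0.4  0.4] w 0.0117 q [-0.66  0.17  1.53 -0.    1.45  0.72]
```

View pics/i.png

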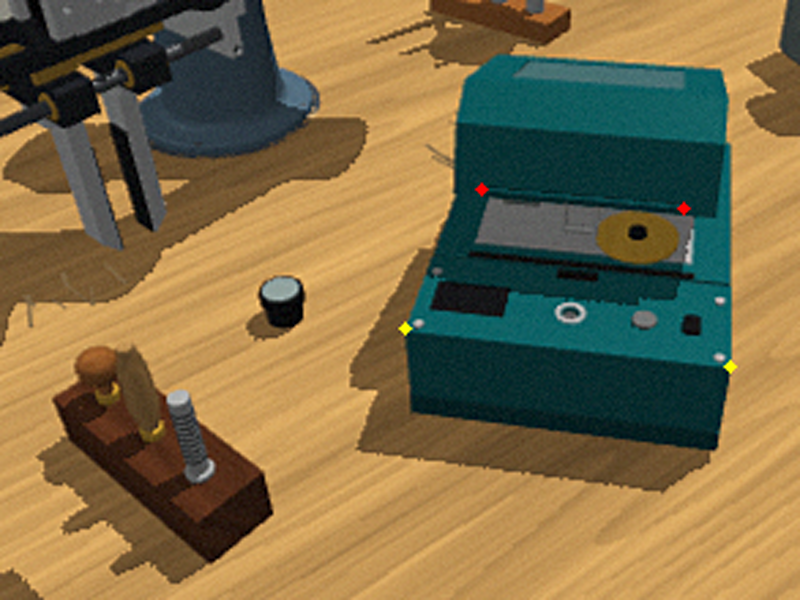

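The pin stands where it began, and the projected lip corners for 0.35 rad (red) sit on the lip. So the lip model holds and the hood is at about 0.35.

```bash
python3 -c "
from eng import *
print(W(-.118,.045,.24));go(W(-.118,.045,.24),11.2);go(W(-.118,.045,.24),60);go(W(-.118,.045,.24),60,60)"
```

```text
[ 0.60934909 -0.03137668  0.24      ]
t 17.15 pos [ 0.5636 -0.2917  0.2701] new axes [  9.54 -24.65   3.01] old axes [  9.65 -24.6    3.06] rot [-0.03  0.03  0.05] F [-0.2 -0.4  0.4] w 0.0117 q [-0.66  0.17  1.53 -0.    1.45  0.72]
t 17.15 pos [ 0.5636 -0.2917  0.2701] new axes [24.83 -9.05  3.01] old axes [  9.65 -24.6    3.06] rot [-0.04  0.01 -9.71] F [-0.2 -0.4  0.4] w 0.0117 q [-0.66  0.17  1.53 -0.    1.45  0.72]
t 17.15 pos [ 0.5636 -0.2917  0.2701] new axes [ 9.81 -9.05 23.01] old axes [  9.65 -24.6    3.06] rot [ 5.04 11.26 -8.81] F [-0.2 -0.4  0.4] w 0.0117 q [-0.66  0.17  1.53 -0.    1.45  0.72]
```

>>> {"fn": "apply_moves", "kwargs": {"increments": [{"dx":1.2,"dy":-3.08,"dz":0,"rx":0,"ry":0,"rz":0,"gripper":0},{"dx":1.2,"dy":-3.08,"dz":0,"rx":0,"ry":0,"rz":0,"gripper":0},{"dx":1.2,"dy":-3.08,"dz":0,"rx":0,"ry":0,"rz":0,"gripper":0},{"dx":1.2,"dy":-3.08,"dz":0,"rx":0,"ry":0,"rz":0,"gripper":0},{"dx":1.2,"dy":-3.08,"dz":0,"rx":0,"ry":0,"rz":0,"gripper":0},{"dx":1.2,"dy":-3.08,"dz":0,"rx":0,"ry":0,"rz":0,"gripper":0},{"dx":1.2,"dy":-3.08,"dz":0,"rx":0,"ry":0,"rz":0,"gripper":0},{"dx":1.2,"dy":-3.08,"dz":0,"rx":0,"ry":0,"rz":0,"gripper":0},{"dx":0,"dy":0,"dz":0,"rx":0,"ry":0,"rz":-1.39,"gripper":0},{"dx":0,"dy":0,"dz":0,"rx":0,"ry":0,"rz":-1.39,"gripper":0},{"dx":0,"dy":0,"dz":0,"rx":0,"ry":0,"rz":-1.39,"gripper":0},{"dx":0,"dy":0,"dz":0,"rx":0,"ry":0,"rz":-1.39,"gripper":0},{"dx":0,"dy":0,"dz":0,"rx":0,"ry":0,"rz":-1.39,"gripper":0},{"dx":0,"dy":0,"dz":0,"rx":0,"ry":0,"rz":-1.39,"gripper":0},{"dx":0,"dy":0,"dz":0,"rx":0,"ry":0,"rz":-1.39,"gripper":0},{"dx":0,"dy":0,"dz":0,"rx":0,"ry":1,"rz":0,"gripper":0},{"dx":0,"dy":0,"dz":0,"rx":0,"ry":1,"rz":0,"gripper":0},{"dx":0,"dy":0,"dz":0,"rx":0,"ry":1,"rz":0,"gripper":0},{"dx":0,"dy":0,"dz":0,"rx":0,"ry":1,"rz":0,"gripper":0}]}}

```text
clock: 18.73
position: [0.6095, -0.0314, 0.2718]
eef_rot: [0.852, 0.493, 0.152, -0.088]
contact_force: [0.2, -0.8, -0.0]
width: 0.0005
gripper_force: 0.0
```

```bash
python3 -c "
from eng import *
go(W(-.118,.045,.24),60,60)"
```

```text
t 18.73 pos [ 0.6095 -0.0314  0.2718] new axes [-2.75 -0.01  1.59] old axes [-1.1  -0.01  2.98] rot [-0.02  7.95  0.01] F [ 0.2 -0.8 -0. ] w 0.0005 q [-0.4   0.03  1.71  0.36  1.37  0.06]
```

>>> {"fn": "apply_moves", "kwargs": {"increments": [{"dx":0,"dy":0,"dz":0,"rx":0,"ry":1,"rz":0,"gripper":0},{"dx":0,"dy":0,"dz":0,"rx":0,"ry":1,"rz":0,"gripper":0},{"dx":0,"dy":0,"dz":0,"rx":0,"ry":1,"rz":0,"gripper":0},{"dx":0,"dy":0,"dz":0,"rx":0,"ry":1,"rz":0,"gripper":0},{"dx":0,"dy":0,"dz":0,"rx":0,"ry":1,"rz":0,"gripper":0},{"dx":0,"dy":0,"dz":0,"rx":0,"ry":1,"rz":0,"gripper":0},{"dx":0,"dy":0,"dz":0,"rx":0,"ry":1,"rz":0,"gripper":0},{"dx":0,"dy":0,"dz":0,"rx":0,"ry":0.95,"rz":0,"gripper":0},{"dx":0,"dy":0,"dz":0,"rx":0,"ry":0,"rz":0,"gripper":0},{"dx":0,"dy":0,"dz":0,"rx":0,"ry":0,"rz":0,"gripper":0},{"dx":0,"dy":0,"dz":0,"rx":0,"ry":0,"rz":0,"gripper":0}]}}

```text
clock: 19.65
position: [0.6098, -0.0316, 0.2725]
eef_rot: [0.751, 0.434, 0.431, -0.249]
contact_force: [-0.1, 1.0, 0.7]
width: 0.0003
gripper_force: 0.0
```

```bash
cat >> eng.py <<'E'
def C(th,h=.013,r=.196): # tip position for opening th; contact at y=.08 lies .043 back along the tool
    d=np.array([.274,-.822,-.5])*.043
    x=.120-r*np.cos(th)-h*np.sin(th);z=.104+r*np.sin(th)-h*np.cos(th)
    return W(x+d[0],.045,z+d[2])
E
python3 -c "
from eng import *
go(W(-.118,.045,.118),60,60);go(W(-.048,.045,.118),60,60)
for t in (.3,.35):print(C(t),W(-.048,.045,.118))
A=R.from_quat(arm.get_obs()['eef_rot'])
p=C(.3)
for t in np.arange(.38,1.41,.08):
  print(round(t,2),(A.inv().apply(C(t)-p)*100).round(2));p=C(t)
"
```

```text
t 19.65 pos [ 0.6098 -0.0316  0.2725] new axes [-13.39  -0.05   7.72] old axes [-13.34  -0.05   7.8 ] rot [-0.02  0.07  0.01] F [-0.1  1.   0.7] w 0.0003 q [-0.67  0.08  1.88  1.03  1.49 -0.41]
t 19.65 pos [ 0.6098 -0.0316  0.2725] new axes [-12.28  -6.69   9.64] old axes [-12.22  -6.69   9.72] rot [-0.02  0.07  0.01] F [-0.1  1.   0.7] w 0.0003 q [-0.67  0.08  1.88  1.03  1.49 -0.41]
[0.57038041 0.0125148  0.12800259] [0.56287425 0.02096919 0.118     ]
[0.56871197 0.01439401 0.13749612] [0.56287425 0.02096919 0.118     ]
0.38 [ 1.37 -0.4  -0.65]
0.46 [ 1.36 -0.52 -0.6 ]
0.54 [ 1.34 -0.63 -0.54]
0.62 [ 1.3  -0.73 -0.48]
0.7 [ 1.26 -0.83 -0.42]
0.78 [ 1.22 -0.93 -0.35]
0.86 [ 1.16 -1.02 -0.28]
0.94 [ 1.1  -1.1  -0.21]
1.02 [ 1.03 -1.18 -0.14]
1.1 [ 0.95 -1.25 -0.07]
1.18 [ 0.87 -1.31 -0.  ]
1.26 [ 0.78 -1.36  0.07]
1.34 [ 0.69 -1.41  0.14]
```

>>> {"fn": "apply_moves", "kwargs": {"increments": [{"dx":-2.6,"dy":0,"dz":1.52,"rx":0,"ry":0,"rz":0,"gripper":0},{"dx":-2.6,"dy":0,"dz":1.52,"rx":0,"ry":0,"rz":0,"gripper":0},{"dx":-2.6,"dy":0,"dz":1.52,"rx":0,"ry":0,"rz":0,"gripper":0},{"dx":-2.6,"dy":0,"dz":1.52,"rx":0,"ry":0,"rz":0,"gripper":0},{"dx":-2.6,"dy":0,"dz":1.52,"rx":0,"ry":0,"rz":0,"gripper":0},{"dx":0,"dy":0,"dz":0,"rx":0,"ry":0,"rz":0,"gripper":0},{"dx":0,"dy":0,"dz":0,"rx":0,"ry":0,"rz":0,"gripper":0},{"dx":0,"dy":0,"dz":0,"rx":0,"ry":0,"rz":0,"gripper":0}]}}

```text
clock: 20.32
position: [0.611, -0.0319, 0.1242]
eef_rot: [0.75, 0.435, 0.432, -0.248]
contact_force: [0.3, -1.2, -0.3]
width: 0.0003
gripper_force: 0.0
```

```bash
python3 -c "
from eng import *
p=C(.3);p[2]=.122
go(p,60,60)"
```

```text
t 20.32 pos [ 0.611  -0.0319  0.1242] new axes [ 0.72 -5.74  1.68] old axes [ 0.75 -5.73  1.68] rot [-0.    0.05  0.05] F [ 0.3 -1.2 -0.3] w 0.0003 q [-0.67  0.32  1.93  1.07  1.35 -0.66]
```

>>> {"fn": "apply_moves", "kwargs": {"increments": [{"dx":0.18,"dy":-1.43,"dz":0.42,"rx":0,"ry":0,"rz":0,"gripper":0},{"dx":0.18,"dy":-1.43,"dz":0.42,"rx":0,"ry":0,"rz":0,"gripper":0},{"dx":0.18,"dy":-1.43,"dz":0.42,"rx":0,"ry":0,"rz":0,"gripper":0},{"dx":0.18,"dy":-1.43,"dz":0.42,"rx":0,"ry":0,"rz":0,"gripper":0},{"dx":0,"dy":0,"dz":0,"rx":0,"ry":0,"rz":0,"gripper":0},{"dx":0,"dy":0,"dz":0,"rx":0,"ry":0,"rz":0,"gripper":0},{"dx":0,"dy":0,"dz":0,"rx":0,"ry":0,"rz":0,"gripper":0}]}}

```text
clock: 20.9
position: [0.5707, 0.0116, 0.1214]
eef_rot: [0.75, 0.435, 0.432, -0.248]
contact_force: [0.0, -0.3, -0.5]
width: 0.0002
gripper_force: 0.0
```

```bash
python3 -c "
from eng import *
go(C(.35),60,60)
o=arm.get_obs();A=R.from_quat(o['eef_rot']);p=o['position']
for t in np.arange(.38,1.41,.08):
  print(round(t,2),(A.inv().apply(C(t)-p)*100).round(2));p=C(t)
"
```

```text
t 20.9 pos [0.5707 0.0116 0.1214] new axes [ 1.46 -0.31 -0.68] old axes [ 1.46 -0.3  -0.69] rot [0.01 0.06 0.05] F [ 0.  -0.3 -0.5] w 0.0002 q [-0.65  0.22  2.07  1.09  1.32 -0.68]
0.38 [ 1.97 -0.46 -0.92]
0.46 [ 1.36 -0.51 -0.6 ]
0.54 [ 1.34 -0.62 -0.54]
0.62 [ 1.31 -0.73 -0.48]
0.7 [ 1.27 -0.83 -0.42]
0.78 [ 1.22 -0.92 -0.35]
0.86 [ 1.16 -1.02 -0.29]
0.94 [ 1.1  -1.1  -0.22]
1.02 [ 1.03 -1.18 -0.15]
1.1 [ 0.95 -1.25 -0.07]
1.18 [ 0.87 -1.31 -0.  ]
1.26 [ 0.78 -1.36  0.07]
1.34 [ 0.69 -1.4   0.14]
```

>>> {"fn": "apply_moves", "kwargs": {"increments": [{"dx":0.66,"dy":-0.15,"dz":-0.31,"rx":0,"ry":0,"rz":0,"gripper":0},{"dx":0.66,"dy":-0.15,"dz":-0.31,"rx":0,"ry":0,"rz":0,"gripper":0},{"dx":0.66,"dy":-0.15,"dz":-0.31,"rx":0,"ry":0,"rz":0,"gripper":0},{"dx":0.68,"dy":-0.25,"dz":-0.3,"rx":0,"ry":0,"rz":0,"gripper":0},{"dx":0.68,"dy":-0.25,"dz":-0.3,"rx":0,"ry":0,"rz":0,"gripper":0},{"dx":0.67,"dy":-0.31,"dz":-0.27,"rx":0,"ry":0,"rz":0,"gripper":0},{"dx":0.67,"dy":-0.31,"dz":-0.27,"rx":0,"ry":0,"rz":0,"gripper":0},{"dx":0.65,"dy":-0.36,"dz":-0.24,"rx":0,"ry":0,"rz":0,"gripper":0},{"dx":0.65,"dy":-0.36,"dz":-0.24,"rx":0,"ry":0,"rz":0,"gripper":0},{"dx":0.63,"dy":-0.42,"dz":-0.21,"rx":0,"ry":0,"rz":0,"gripper":0},{"dx":0.63,"dy":-0.42,"dz":-0.21,"rx":0,"ry":0,"rz":0,"gripper":0},{"dx":0,"dy":0,"dz":0,"rx":0,"ry":0,"rz":0,"gripper":0},{"dx":0,"dy":0,"dz":0,"rx":0,"ry":0,"rz":0,"gripper":0},{"dx":0,"dy":0,"dz":0,"rx":0,"ry":0,"rz":0,"gripper":0}]}}

```text
clock: 22.07
position: [0.5475, 0.0378, 0.1974]
eef_rot: [0.75, 0.434, 0.431, -0.249]
contact_force: [0.7, 0.5, -0.4]
width: 0.0007
gripper_force: 0.0
```

```bash
cat > look.py <<'E'
from eng import *
import sys
m=arm.camera_model('scene');s=arm.snapshot('scene');cv2.imwrite(sys.argv[1],s)
# hood opening: along the lip's path at y=-.06, seen by the scene camera, find the last teal row below hood front
h=cv2.cvtColor(s,cv2.COLOR_BGR2HSV)
for y in (-.075,-.05):
  r=[]
  for t in np.arange(.3,1.45,.05):
    u,v=np.int32(np.round(proj(m,lip(t,y=y))));r.append((round(float(t),2),h[v,u].tolist()))
  print(y,r)
E
python3 -c "
from eng import *
go(C(.7),60,60)"; python3 look.py pics/s10.png
```

```text
t 22.07 pos [0.5475 0.0378 0.1974] new axes [ 0.12  0.14 -0.08] old axes [ 0.12  0.14 -0.08] rot [-0.02  0.04  0.01] F [ 0.7  0.5 -0.4] w 0.0007 q [-0.63 -0.01  2.13  1.06  1.38 -0.53]
-0.075 [(0.3, [30, 2, 163]), (0.35, [110, 38, 20]), (0.4, [120, 16, 49]), (0.45, [110, 46, 33]), (0.5, [75, 8, 62]), (0.55, [4, 17, 119]), (0.6, [93, 207, 69]), (0.65, [91, 189, 66]), (0.7, [91, 201, 57]), (0.75, [93, 216, 72]), (0.8, [92, 255, 73]), (0.85, [91, 194, 83]), (0.9, [91, 209, 77]), (0.95, [91, 198, 81]), (1.0, [90, 219, 107]), (1.05, [90, 212, 106]), (1.1, [91, 188, 103]), (1.15, [17, 142, 213]), (1.2, [18, 143, 208]), (1.25, [18, 140, 211]), (1.3, [17, 149, 195]), (1.35, [17, 147, 199]), (1.4, [17, 141, 212])]
-0.05 [(0.3, [20, 189, 119]), (0.35, [80, 51, 30]), (0.4, [120, 41, 31]), (0.45, [100, 13, 57]), (0.5, [80, 7, 105]), (0.55, [53, 8, 121]), (0.6, [92, 201, 66]), (0.65, [92, 178, 70]), (0.7, [89, 170, 63]), (0.75, [90, 251, 68]), (0.8, [91, 181, 86]), (0.85, [91, 206, 83]), (0.9, [92, 216, 78]), (0.95, [94, 219, 78]), (1.0, [93, 222, 85]), (1.05, [91, 208, 104]), (1.1, [91, 255, 103]), (1.15, [18, 147, 201]), (1.2, [18, 138, 201]), (1.25, [17, 145, 194]), (1.3, [18, 145, 194]), (1.35, [18, 142, 196]), (1.4, [19, 139, 192])]
```

The hood follows to roughly 0.65. I'll continue along the arc.

>>> {"fn": "apply_moves", "kwargs": {"increments": [{"dx":0.68,"dy":-0.4,"dz":-0.2,"rx":0,"ry":0,"rz":0,"gripper":0},{"dx":0.66,"dy":-0.42,"dz":-0.2,"rx":0,"ry":0,"rz":0,"gripper":0},{"dx":0.58,"dy":-0.51,"dz":-0.14,"rx":0,"ry":0,"rz":0,"gripper":0},{"dx":0.58,"dy":-0.51,"dz":-0.14,"rx":0,"ry":0,"rz":0,"gripper":0},{"dx":0.55,"dy":-0.55,"dz":-0.11,"rx":0,"ry":0,"rz":0,"gripper":0},{"dx":0.55,"dy":-0.55,"dz":-0.11,"rx":0,"ry":0,"rz":0,"gripper":0},{"dx":0.52,"dy":-0.59,"dz":-0.07,"rx":0,"ry":0,"rz":0,"gripper":0},{"dx":0.52,"dy":-0.59,"dz":-0.07,"rx":0,"ry":0,"rz":0,"gripper":0},{"dx":0.48,"dy":-0.62,"dz":-0.03,"rx":0,"ry":0,"rz":0,"gripper":0},{"dx":0.48,"dy":-0.62,"dz":-0.03,"rx":0,"ry":0,"rz":0,"gripper":0},{"dx":0.43,"dy":-0.65,"dz":0,"rx":0,"ry":0,"rz":0,"gripper":0},{"dx":0.43,"dy":-0.65,"dz":0,"rx":0,"ry":0,"rz":0,"gripper":0},{"dx":0,"dy":0,"dz":0,"rx":0,"ry":0,"rz":0,"gripper":0},{"dx":0,"dy":0,"dz":0,"rx":0,"ry":0,"rz":0,"gripper":0},{"dx":0,"dy":0,"dz":0,"rx":0,"ry":0,"rz":0,"gripper":0}]}}

```text
clock: 23.37
position: [0.5013, 0.091, 0.2588]
eef_rot: [0.75, 0.434, 0.431, -0.249]
contact_force: [-1.3, 0.8, 0.4]
width: 0.0003
gripper_force: 0.0
```

```bash
python3 -c "
from eng import *
go(C(1.18),60,60);go(C(1.36),60,60)"; python3 look.py pics/s11.png
```

```text
t 23.37 pos [0.5013 0.091  0.2588] new axes [-0.03 -0.   -0.04] old axes [-0.03 -0.   -0.03] rot [-0.01  0.04  0.01] F [-1.3  0.8  0.4] w 0.0003 q [-0.59 -0.29  2.25  1.06  1.43 -0.37]
t 23.37 pos [0.5013 0.091  0.2588] new axes [ 1.59 -3.13  0.23] old axes [ 1.59 -3.13  0.23] rot [-0.01  0.04  0.01] F [-1.3  0.8  0.4] w 0.0003 q [-0.59 -0.29  2.25  1.06  1.43 -0.37]
-0.075 [(0.3, [75, 3, 177]), (0.35, [140, 109, 7]), (0.4, [105, 6, 83]), (0.45, [99, 24, 73]), (0.5, [0, 13, 58]), (0.55, [90, 82, 84]), (0.6, [92, 255, 55]), (0.65, [91, 217, 60]), (0.7, [91, 223, 55]), (0.75, [91, 196, 56]), (0.8, [87, 215, 58]), (0.85, [91, 202, 43]), (0.9, [93, 255, 41]), (0.95, [88, 199, 41]), (1.0, [93, 152, 47]), (1.05, [91, 184, 43]), (1.1, [90, 248, 36]), (1.15, [92, 213, 91]), (1.2, [90, 235, 25]), (1.25, [91, 205, 103]), (1.3, [92, 205, 103]), (1.35, [91, 222, 100]), (1.4, [91, 208, 104])]
-0.05 [(0.3, [20, 189, 112]), (0.35, [135, 18, 28]), (0.4, [108, 35, 36]), (0.45, [80, 17, 45]), (0.5, [140, 7, 104]), (0.55, [60, 4, 119]), (0.6, [91, 193, 62]), (0.65, [91, 220, 59]), (0.7, [89, 250, 55]), (0.75, [91, 194, 63]), (0.8, [89, 255, 54]), (0.85, [93, 255, 40]), (0.9, [19, 107, 162]), (0.95, [19, 107, 162]), (1.0, [19, 106, 152]), (1.05, [21, 102, 152]), (1.1, [18, 102, 160]), (1.15, [92, 255, 53]), (1.2, [91, 173, 31]), (1.25, [91, 223, 104]), (1.3, [91, 230, 100]), (1.35, [91, 214, 100]), (1.4, [93, 208, 103])]
```

>>> {"fn": "apply_moves", "kwargs": {"increments": [{"dx":0.4,"dy":-0.67,"dz":0.03,"rx":0,"ry":0,"rz":0,"gripper":0},{"dx":0.38,"dy":-0.68,"dz":0.04,"rx":0,"ry":0,"rz":0,"gripper":0},{"dx":0.36,"dy":-0.7,"dz":0.06,"rx":0,"ry":0,"rz":0,"gripper":0},{"dx":0.34,"dy":-0.7,"dz":0.07,"rx":0,"ry":0,"rz":0,"gripper":0},{"dx":0.2,"dy":-0.5,"dz":0.05,"rx":0,"ry":0,"rz":0,"gripper":0},{"dx":0,"dy":0,"dz":0,"rx":0,"ry":0,"rz":0,"gripper":0},{"dx":0,"dy":0,"dz":0,"rx":0,"ry":0,"rz":0,"gripper":0},{"dx":0,"dy":0,"dz":0,"rx":0,"ry":0,"rz":0,"gripper":0},{"dx":0,"dy":0,"dz":0,"rx":0,"ry":0,"rz":0,"gripper":0}]}}

```text
clock: 24.17
position: [0.4797, 0.1146, 0.2712]
eef_rot: [0.752, 0.433, 0.432, -0.246]
contact_force: [8.9, -4.6, -6.1]
width: 0.0005
gripper_force: 6.0
```

```bash
python3 -c "
from eng import *
go(C(1.38),60,60)"; python3 look.py pics/s12.png
```

```text
t 24.17 pos [0.4797 0.1146 0.2712] new axes [ 0.18 -0.44  0.06] old axes [ 0.18 -0.44  0.06] rot [0.08 0.09 0.01] F [ 8.9 -4.6 -6.1] w 0.0005 q [-0.57 -0.4   2.3   1.05  1.43 -0.31]
-0.075 [(0.3, [20, 4, 175]), (0.35, [145, 219, 7]), (0.4, [84, 15, 83]), (0.45, [101, 41, 68]), (0.5, [158, 14, 74]), (0.55, [85, 72, 82]), (0.6, [91, 219, 57]), (0.65, [90, 250, 51]), (0.7, [91, 230, 52]), (0.75, [90, 192, 57]), (0.8, [93, 197, 44]), (0.85, [90, 152, 47]), (0.9, [93, 238, 44]), (0.95, [90, 200, 42]), (1.0, [92, 255, 40]), (1.05, [89, 255, 36]), (1.1, [97, 201, 47]), (1.15, [89, 181, 45]), (1.2, [91, 248, 39]), (1.25, [92, 188, 46]), (1.3, [93, 230, 52]), (1.35, [89, 255, 21]), (1.4, [94, 204, 85])]
-0.05 [(0.3, [21, 199, 214]), (0.35, [84, 40, 32]), (0.4, [114, 40, 32]), (0.45, [0, 10, 53]), (0.5, [30, 10, 100]), (0.55, [23, 9, 116]), (0.6, [89, 255, 53]), (0.65, [91, 231, 54]), (0.7, [92, 227, 55]), (0.75, [93, 214, 56]), (0.8, [93, 197, 44]), (0.85, [80, 79, 77]), (0.9, [20, 110, 162]), (0.95, [19, 105, 162]), (1.0, [18, 103, 156]), (1.05, [17, 99, 162]), (1.1, [17, 103, 161]), (1.15, [16, 108, 151]), (1.2, [21, 99, 154]), (1.25, [18, 110, 151]), (1.3, [94, 207, 48]), (1.35, [92, 247, 31]), (1.4, [92, 224, 57])]
```

The wrist force rose to 11 N and the lip sits at about 1.35 to 1.4, so the hood is at its stop. I'll back straight off towards the front.

>>> {"fn": "apply_moves", "kwargs": {"increments": [{"dx":-0.1,"dy":0.6,"dz":-0.17,"rx":0,"ry":0,"rz":0,"gripper":0},{"dx":-0.16,"dy":1.0,"dz":-0.29,"rx":0,"ry":0,"rz":0,"gripper":0},{"dx":-0.33,"dy":2,"dz":-0.58,"rx":0,"ry":0,"rz":0,"gripper":0},{"dx":-0.5,"dy":3,"dz":-0.87,"rx":0,"ry":0,"rz":0,"gripper":0},{"dx":-0.5,"dy":3,"dz":-0.87,"rx":0,"ry":0,"rz":0,"gripper":0},{"dx":0,"dy":2,"dz":-2,"rx":0,"ry":0,"rz":0,"gripper":0},{"dx":0,"dy":2,"dz":-2,"rx":0,"ry":0,"rz":0,"gripper":0},{"dx":0,"dy":0,"dz":0,"rx":0,"ry":0,"rz":0,"gripper":0},{"dx":0,"dy":0,"dz":0,"rx":0,"ry":0,"rz":0,"gripper":0},{"dx":0,"dy":0,"dz":0,"rx":0,"ry":0,"rz":0,"gripper":0},{"dx":0,"dy":0,"dz":0,"rx":0,"ry":0,"rz":0,"gripper":0}]}}

```text
clock: 25.13
position: [0.5622, -0.0078, 0.2917]
eef_rot: [0.75, 0.434, 0.431, -0.25]
contact_force: [-0.1, -0.2, 0.6]
width: 0.0006
gripper_force: 0.0
```

```bash
python3 look.py pics/s13.png|cut -c 1-2000 | tail -1; python3 -c "
from eng import *
go(C(1.38),60,60)
a=cv2.imread('pics/s13.png');b=cv2.imread('pics/s12.png')
m=arm.camera_model('scene')
for n,y in(('a',-.075),('b',-.05)):
  u0,v0=np.int32(proj(m,lip(1.4,y=y)));print(u0,v0,a[v0-10:v0+12,u0].tolist(),b[v0-10:v0+12,u0].tolist())
h=cv2.cvtColor(a,cv2.COLOR_BGR2HSV)[228:272,138:164];k=((h[...,1]<90)&(h[...,2]>80)).astype(np.uint8)
n,_,st,c=cv2.connectedComponentsWithStats(k);print([(c[i]+[138,228]).round(1).tolist() for i in range(1,n) if st[i,4]>20])
"
```

```text
-0.05 [(0.3, [21, 191, 214]), (0.35, [80, 61, 25]), (0.4, [15, 15, 35]), (0.45, [120, 9, 54]), (0.5, [40, 7, 103]), (0.55, [75, 4, 123]), (0.6, [92, 210, 57]), (0.65, [91, 244, 48]), (0.7, [91, 199, 59]), (0.75, [92, 186, 59]), (0.8, [92, 243, 41]), (0.85, [83, 78, 69]), (0.9, [19, 111, 161]), (0.95, [19, 106, 161]), (1.0, [18, 103, 154]), (1.05, [17, 109, 161]), (1.1, [20, 99, 157]), (1.15, [18, 100, 155]), (1.2, [18, 102, 155]), (1.25, [17, 107, 146]), (1.3, [93, 204, 50]), (1.35, [94, 163, 25]), (1.4, [93, 188, 61])]
t 25.18 pos [ 0.5622 -0.0078  0.2917] new axes [  1.64 -13.7    6.7 ] old axes [  1.68 -13.68   6.73] rot [-0.03  0.05  0.01] F [0.5 0.2 0.1] w 0.0003 q [-0.69 -0.07  2.    1.02  1.53 -0.39]
336 78 [[99, 114, 101], [115, 131, 124], [117, 126, 90], [104, 103, 31], [103, 98, 8], [105, 99, 18], [106, 102, 18], [105, 102, 18], [104, 101, 13], [108, 102, 20], [84, 82, 17], [35, 30, 3], [32, 25, 12], [21, 23, 0], [26, 27, 7], [26, 28, 7], [53, 48, 6], [40, 39, 3], [37, 41, 5], [43, 46, 13], [45, 43, 7], [38, 37, 1]] [[98, 116, 102], [111, 129, 118], [111, 122, 86], [108, 10
[... 243 characters left out ...]
 [39, 36, 5]]
325 77 [[147, 158, 161], [155, 163, 169], [150, 166, 180], [113, 116, 70], [97, 95, 2], [96, 94, 4], [103, 100, 14], [100, 96, 14], [100, 99, 14], [102, 100, 13], [91, 87, 13], [61, 57, 16], [34, 29, 6], [25, 23, 9], [32, 31, 7], [25, 27, 7], [50, 46, 10], [45, 38, 0], [50, 48, 16], [85, 120, 146], [90, 131, 156], [94, 129, 156]] [[140, 150, 155], [149, 161, 164], [148, 160, 174], [107, 105, 58], [98, 92, 6], [93, 93, 6], [97, 97, 14], [106, 106, 23], [103, 101, 19], [100, 98, 13], [92, 91, 15], [57, 54, 7], [31, 31, 8], [31, 29, 1], [26, 22, 3], [28, 23, 4], [48, 43, 9], [40, 37, 0], [48, 49, 18], [86, 124, 151], [86, 125, 150], [90, 133, 152]]
[[144.9, 236.8], [152.2, 263.2]]
```

```bash
python3 -c "
from plant import arm
print(arm.sign_off())"
```

```text
the job is handed in; nothing more can be done
None
```

I released the hood with the pin, stood the pin back in its own hole and swung the hood up to about its 1.4 rad stop. It held there after the arm backed off, and I handed the job in at about 25 s, but no verdict was returned.

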